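# Free the stuck stopper of the reagent bottle

## Robot

A 6-joint arm with a two-finger parallel gripper is mounted at the origin on a cart in front of the work surface, level with it; the furniture and walls round the work are solid. World frame = base frame: x ahead of the robot, y to its left, z up, the work surface at z = 0. Lengths are in m, angles in rad, forces in N, time in s.
With the tool pointing down it reaches from about 0.3 to 0.75 m from the base axis. Payload 8.5 kg.
Tool frame: the origin (TCP) lies at the centre of the arm's flange, where the gripper is bolted on; the fingertips stand 173 mm ahead of it and the grasp point (between the pads) lies 155 mm ahead of it; z points along the fingers, y is the direction in which the jaws open and shut (so a half turn about z gives the same grasp; the last joint's range is limited). The gripper opens to 85 mm and grips with 20 to 120 N. Pads are 22 mm wide; open, the fingers measure 114 mm over their backs; the gripper's body (76 mm by 85 mm) begins 54 mm behind the grasp point. The pads swing forward as they close: fully open they stand 13 mm farther back than shut.
Start: joints at [0.892, 0.381, 1.297, -0, 1.464, -0.215], TCP at [0.246, 0.492, 0.405] pointing down, gripper open.
Joint ranges: [-3.11, 3.11], [-0.89, 2.33], [0.22, 2.48], [-1.42, 4.56], [0.17, 2.85], [-2.88, 2.88]. Speed limits (rad/s): [2.39, 2.39, 3.14, 3.14, 3.14, 3.14].

## Interface

Orientations are given as a 3x3 rotation matrix whose columns are the frame's x, y, z axes.
In Python, from workcell import robot gives the robot as it stands.
- The arm moves only by the shell command python3 -m inch 'ROWS' [FORCE]. ROWS is JSON, a list of rows, each an object of numbers: "dx", "dy", "dz": the shift along the tool's x, y, z each as a share of 40 cm, from -1 to 1; "rx", "ry", "rz": the turn, a rotation vector about the tool's x, y, z each as a share of 90 degrees, from -1 to 1; "fingers": the gripper's target within -1 to 1 (shut at 1, half-way at 0, fully open at -1). In form: [{"dx": .., "dy": .., "dz": .., "rx": .., "ry": .., "rz": .., "fingers": ..}, ...]. A call has exactly 5 rows; each row is the pose to reach, as a shift and turn from the pose measured when the call began, along the tool's axes at that moment; what a row does not reach only later rows make up. A row lasts 1/12 s, in which the tool goes at most 41.7 mm and 7.16 degrees, less where a joint would pass 70% of its speed; a pose out of reach is approached as far as the arm can. A call with a number of a shift or a turn outside -1 to 1 is refused whole. A call with a gripper value outside its range is refused whole. The fingers move at their own pace and stop on an object; FORCE is the grip in N (left out, the last holds). Time passes only in rows, so rows that repeat a pose let the fingers close, or fill a call up. It gives the time, the measured TCP pose, the force and the opening at its end, in the units of the state.
- robot.sense(): the state, without advancing time (a new reading comes with each control period).
- robot.snapshot(name): name is "side" or "top"; returns the picture (480x640x3 uint8, blue, green, red); there is no depth.
- robot.camera_info(name): a dict with "mtx" (3x3 intrinsics, pixels), "distortion" ([k1, k2, p1, p2, k3] as OpenCV has them; the pictures are not rectified), "T" (4x4, takes a point from camera to world coordinates). Camera axes: x right, y down, z forward; pixel columns grow to the right and rows downward; lengths in m; the calibration is good to about 2 mm. A picture is of the moment at which its call begins. camera_info takes no time and is no camera call.
- robot.job_done(): hands the job in, once; it reports no verdict.
The state is a dict: "t": time; "joint_positions": joint angles; "qvel": joint speeds; "effort": joint torques, N m; "ee_pos": TCP position; "orientation": TCP orientation; "wrist_force": force on the tool from outside, world axes, zero at the start; "wrist_torque": the same for the moment, N m; "finger_gap": opening from 0.0 (shut) to 1.0 (fully open).
Only numpy, scipy, OpenCV 4.12 (cv2) and the standard library are available. Lean on these libraries where they do the work, as an engineer would, in place of code of your own. Each camera call takes 0.05 s, during which the arm holds its last target.

## Task

The stopper of the square amber bottle is stuck tight. Swing the holder's keeper arm well aside, work the stopper loose by twisting it as you pull (back and forth as often as it takes), so that the bottle stays down in its holder all the time, and then stand the stopper upright, plug down, near the middle of the low glass dish and let go. Leave the keeper arm aside and tip nothing else over.

Things in the scene. Friction and masses are not known exactly. Their poses are not given: they have to be found in the camera images.
- holder: Fixed bottle holder: base plate (x -70 to +130, y -58 to +58 mm, 6 mm thick) with a square steel tray, inside 87 x 87 mm, walls 5 mm thick up to z = 31 mm, floor at z = 10 mm. Origin: centre of the tray, on the worktop; z up. The upright post (14 mm thick), on which the keeper arm turns, stands at x = +90 mm, y = 0 and reaches z = 197 mm with its cap.
- keeper (a joint): Angle of the keeper arm about the post, rad, counter-clockwise from above positive, -1.7 to 1.7. At 0 its steel bar (18 mm wide, z = 182 to 190 mm) points from the post along the holder's -x, 10 mm above the stopper, and blocks it. Swings either way; light friction (0.12 N m) holds it where it is left. Aside: over 1.0 rad either way.
- keeper_knob (a point): Grip point on the black upright knob at the free end of the keeper arm, 135 mm from the post's axis. The knob is a plain cylinder 16 mm thick, standing from z = 190 to 230 mm above the worktop; the point lies on its axis at z = 212 mm.
- bottle: Square amber glass bottle, about 0.75 kg, loose in the tray with 1.5 mm play on each side, so that it cannot turn: body 84 x 84 x 64 mm, round neck 51 mm thick, flat rim 112 mm above its base. Origin: centre of its base, z up.
- bottle_rim (a point): Centre of the bottle's mouth, at the rim. Sprung white liner pads 6 to 18 mm below it clamp the plug. A straight pull (15 to 25 N needed) lifts the bottle; while the plug is turning, its hold against a pull falls to a few N: 3 mm of rise in each 0.8 rad of turning, to and fro, is safe. It comes free after about 20 mm, and is clear of the neck after 32 mm.
- stopper: White plastic stopper, 82 mm tall, 0.08 kg. Origin: centre of its flat foot, z up. Plug 32 mm thick (foot 29 mm), then a flange 47 mm wide, its underside (z = 32 mm) on the bottle's rim at the start, a stem 26 mm thick up to z = 48 mm, a six-sided head from z = 48 to 82 mm, 44 mm across flats. Flats face along its x axis and at 60 and 120 degrees to it. It can stand on its foot.
- stopper_head (a point): Centre of the stopper's six-sided head, 65 mm above the plug's foot, on the axis.
- dish: Low round clear glass dish with a small spout, loose on the worktop: 99 mm wide, 43 mm tall, wall tapering in to a flat floor about 55 mm wide, whose top is 5 mm above the worktop. Origin: centre of its underside, z up.
- jar_side: Bystander: specimen jar with black cap, 56 mm thick, 88 mm tall, fixed to the worktop, to the left. Origin: centre of its underside.
- bottle_side: Bystander: clear screw-cap bottle with blue cap, 68 mm thick, 138 mm tall, loose, to the right. Origin: centre of its underside.
Things that resemble listed ones, but are neither listed nor needed, are in the scene too. What is shaped like the stopper but red is not meant. What is shaped like the bottle but yellow is not meant.

How it is judged:
By the outcome, as a careful person would: the job done as asked, in the order asked, and still so for the second after the job is handed in, with the robot touching nothing.
It also fails if it takes over 72 s, if anything falls off the work surface, if the arm or the gripper's body presses on something with over 40 N, if the wrist force passes 120 N, or if a joint passes its speed limit or range.

## Working session

There is one attempt and no reset: what is moved stays moved. The work goes in short steps, Python scripts to look and compute and a shell command to move; the robot and the scene stay as the last step left them, time stands still between calls to the robot, and variables do not carry over. Pictures are saved under pics/ and viewed, and the job is handed in when it is done.

```bash
mkdir -p pics; ls
python3 - <<'E'
from workcell import robot
import cv2, numpy as np
for n in ("side","top"):
    im=robot.snapshot(n); cv2.imwrite(f"pics/{n}0.png",im)
    c=robot.camera_info(n); print(n,np.round(c["mtx"],1).tolist(),c["distortion"],np.round(c["T"],4).tolist())
s=robot.sense(); print(s)
E
```

```text
pics
side [[494.2, 0.0, 323.5], [0.0, 494.2, 241.8], [0.0, 0.0, 1.0]] [-0.07941148  0.          0.          0.          0.        ] [[0.9689, -0.1077, 0.2228, 0.2554], [-0.2473, -0.4607, 0.8524, -1.0386], [0.0108, -0.881, -0.473, 0.72], [0.0, 0.0, 0.0, 1.0]]
top [[521.8, 0.0, 317.6], [0.0, 521.8, 241.7], [0.0, 0.0, 1.0]] [0.01794807 0.         0.         0.         0.        ] [[0.0213, -0.9923, 0.1222, 0.3565], [-0.9997, -0.02, 0.0122, -0.0282], [-0.0097, -0.1224, -0.9924, 1.549], [0.0, 0.0, 0.0, 1.0]]
{'t': 0.1, 'joint_positions': array([ 8.91727882e-01,  3.81168924e-01,  1.29815233e+00, -1.79921209e-06,
        1.46360076e+00, -2.15303975e-01]), 'qvel': array([ 3.35937352e-04, -8.28257898e-04, -1.18814128e-03, -3.54572394e-05,
       -1.59277000e-03,  1.28681820e-03]), 'effort': array([ 3.85505642e-03, -4.49217725e+01, -2.31653774e+01, -2.29878879e-04,
        3.72018680e-03, -1.15868659e-05]), 'ee_pos': array([0.24601046, 0.49188097, 0.40416273]), 'orientation': array([[-8.94374892e-01,  4.47317402e-01, -8.33536968e-04],
       [ 4.47318089e-01,  8.94374337e-01, -1.03557584e-03],
       [ 2.82262981e-04, -1.29904919e-03, -9.99999116e-01]]), 'wrist_force': array([0.05258524, 0.50616373, 0.61898212]), 'wrist_torque': array([ 0.0480738 ,  0.0242549 , -0.00884799]), 'finger_gap': 0.9991638369360581}
```

View pics/side0.png

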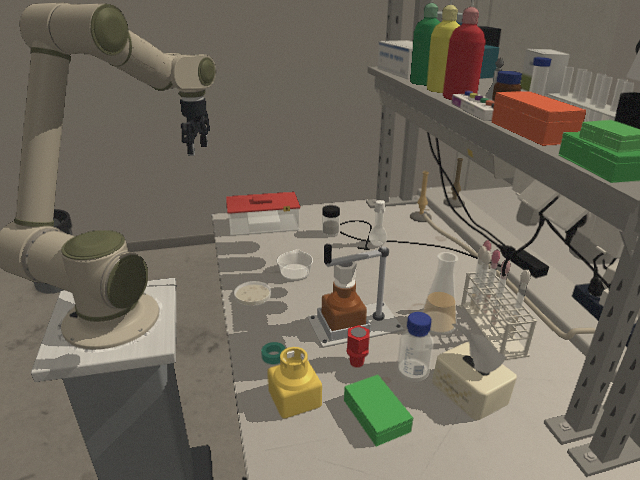

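View pics/top0.png

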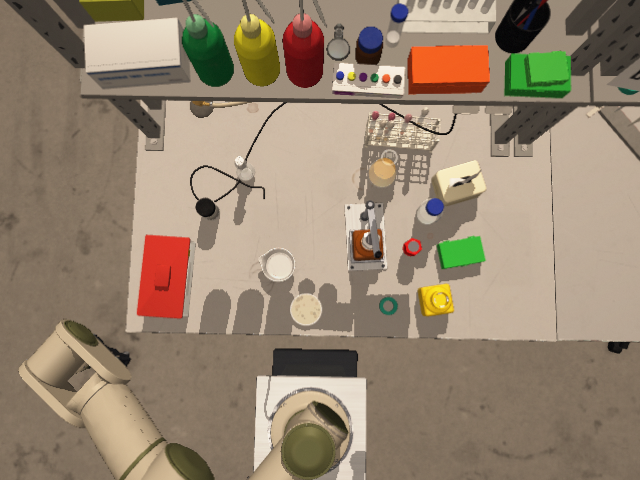

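The amber bottle sits in the holder at side (344,305) and top (367,243). The yellow bottle at side (295,385) and the red stopper at side (358,345) are decoys. The glass dish is at top (277,265); the petri dish at top (306,310) isn't it. I'll enlarge to confirm.

Run:
```python
import cv2, numpy as np
a=cv2.imread("pics/top0.png"); b=cv2.imread("pics/side0.png")
cv2.imwrite("pics/t0c.png",cv2.resize(a[190:290,330:430],None,fx=6,fy=6,interpolation=cv2.INTER_CUBIC))
cv2.imwrite("pics/s0c.png",cv2.resize(b[230:350,300:420],None,fx=5,fy=5,interpolation=cv2.INTER_CUBIC))
cv2.imwrite("pics/d0c.png",np.hstack([cv2.resize(a[240:290,250:310],None,fx=6,fy=6,interpolation=cv2.INTER_CUBIC),cv2.resize(b[240:290,260:330],None,fx=6,fy=6,interpolation=cv2.INTER_CUBIC)]))
```

```text
(no output)
```

View pics/t0c.png

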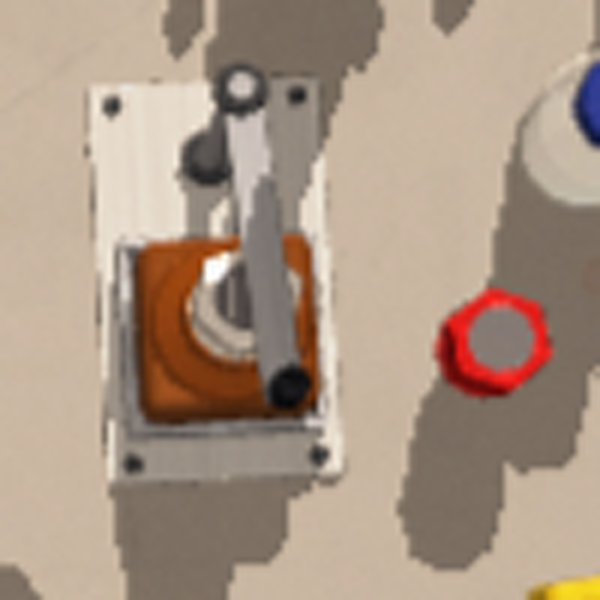

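View pics/s0c.png

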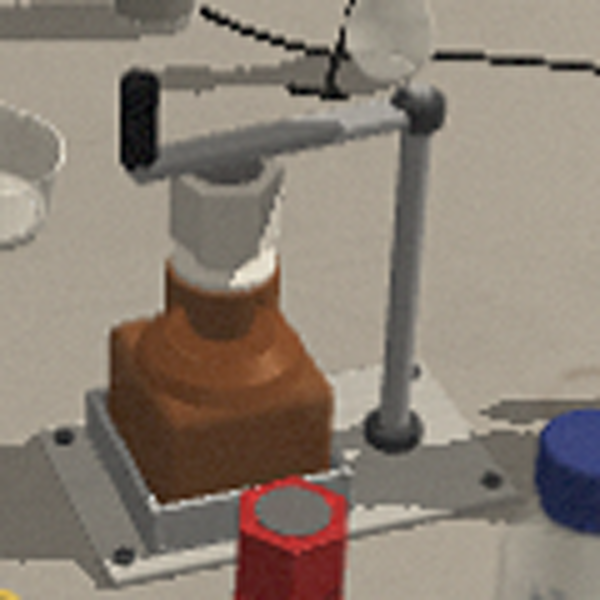

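View pics/d0c.png

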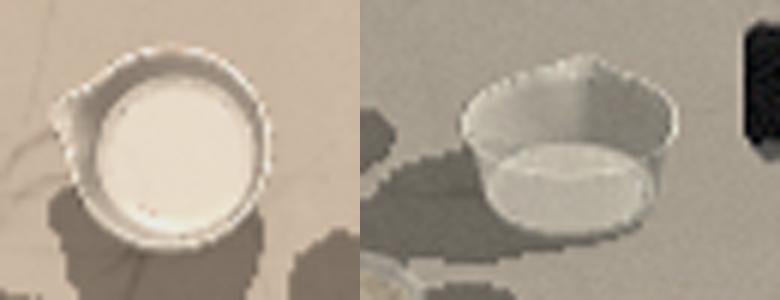

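The crops confirm it: the amber bottle with the white stopper is under the keeper arm, its knob at top ≈(378,254). The red stopper is at top (413,247). The clear spouted dish is at top (278,265). Now I'll fit the poses.

```bash
cat > h.py <<'E'
import numpy as np, cv2
from workcell import robot
from scipy.optimize import least_squares
CAM={n:robot.camera_info(n) for n in("side","top")}
def proj(n,P):
    c=CAM[n]; T=np.linalg.inv(np.array(c["T"])); P=np.atleast_2d(P)
    return cv2.projectPoints(P.astype(float),cv2.Rodrigues(T[:3,:3])[0],T[:3,3],np.array(c["mtx"]),np.array(c["distortion"],float))[0][:,0]
def atz(n,uv,z):
    c=CAM[n]; p=cv2.undistortPoints(np.array([[uv]],float),np.array(c["mtx"]),np.array(c["distortion"],float))[0,0]
    T=np.array(c["T"]); d=T[:3,:3]@[p[0],p[1],1]; o=T[:3,3]; return o+d*(z-o[2])/d[2]
def cr(f,ox,oy,c): return (np.array(c)+.5)/f-.5+[ox,oy]
def Rz(a): return np.array([[np.cos(a),-np.sin(a),0],[np.sin(a),np.cos(a),0],[0,0,1]])
E
python3 - <<'E'
from h import *
t=lambda c:cr(6,330,190,c); s=lambda c:cr(5,300,230,c)
obs=[("top",(.130,.058,.006),t((90,87))),("top",(.130,-.058,.006),t((318,80))),("top",(-.07,-.058,.006),t((343,472))),("top",(-.07,.058,.006),t((108,483))),
("side",(-.07,.058,.006),s((45,435))),("side",(-.07,-.058,.006),s((115,583))),("side",(.13,-.058,.006),s((525,497))),
("top",(.09,0,.197),t((242,90))),("side",(.09,0,.197),s((418,95)))]
kn=[("top",.230,t((290,385))),("side",.230,s((140,78))),("side",.190,s((138,165)))]
def W(p,P): return Rz(p[2])@np.array(P)+[p[0],p[1],0]
def res(p):
    r=[proj(n,W(p,P))[0]-u for n,P,u in obs]
    k=np.array([.09-.135*np.cos(p[3]),-.135*np.sin(p[3]),0])
    r+=[proj(n,W(p,k+[0,0,z]))[0]-u for n,z,u in kn]
    return np.concatenate(r)
o=least_squares(res,[.45,-.1,0,0],loss="soft_l1"); p=o.x
print(p, np.round(res(p).reshape(-1,2),1).tolist())
k=np.array([.09-.135*np.cos(p[3]),-.135*np.sin(p[3]),.212]); print("knob",W(p,k),"post",W(p,(.09,0,.19)))
print("stopper top proj", proj("top",W(p,(0,0,.172))),proj("side",W(p,(0,0,.172))))
d=lambda c:cr(6,250,240,c)
print("dish top",atz("top",d((170,148)),.043),"floor",atz("top",d((175,155)),.005))
print("dish side",atz("side",cr(6,260,240,(211,192)),.003), atz("side",cr(6,260,240,(211,122)),.043))
E
```

```text
[ 0.5358314  -0.15511495  0.06967491  0.0730739 ] [[0.2, 0.2], [0.8, -0.5], [0.9, 0.6], [0.9, 0.7], [-1.4, -1.6], [-0.3, -1.0], [-0.4, -1.1], [0.7, -0.5], [0.6, -1.8], [1.0, -0.2], [0.1, -0.9], [0.2, -1.7]]
knob [ 0.49198616 -0.16805498  0.212     ] post [ 0.62561303 -0.14884928  0.19      ]
stopper top proj [[371.83676012 239.1829611 ]] [[345.25947599 262.72272139]]
dish top [0.47402677 0.10387885 0.043     ] floor [0.47357502 0.10463113 0.005     ]
dish side [0.4730614  0.10336144 0.003     ] [0.47279176 0.09856899 0.043     ]
```

Fit is good to about 1–2 px: holder (0.536, -0.155) with yaw 0.07, knob (0.492, -0.168), dish (0.4735, 0.104). The plan is to grip the knob with the jaws along its tangent and swing it to positive angles (-y side), so the way to the dish stays clear.

```bash
cat >> h.py <<'E'
def state():
    s=robot.sense(); R=np.array(s["orientation"]); psi=np.arctan2(R[1,0],R[0,0])
    print("t%.2f"%s["t"],"tcp",np.round(s["ee_pos"],4),"psi %.3f"%psi,"tilt",np.round(R[:2,2],4),"q",np.round(s["joint_positions"],2),"F",np.round(s["wrist_force"],1),"gap %.3f"%s["finger_gap"])
    return s,R,psi
def rows(wps):
    """wps: list of (x,y,z,psi) -> shares"""
    s,R,psi=state(); p=np.array(s["ee_pos"])
    for x,y,z,a in wps:
        d=R.T@(np.array([x,y,z])-p)/.4
        Rt=np.column_stack([[np.cos(a),np.sin(a),0],[np.sin(a),-np.cos(a),0],[0,0,-1]])
        rv=cv2.Rodrigues(R.T@Rt)[0][:,0]/(np.pi/2)
        print("d",np.round(d,3).tolist(),"r",np.round(rv,3).tolist())
E
python3 - <<'E'
from h import *
rows([(.40,.30,.44,2.68-.6),(.45,.13,.44,2.68-.6)])
print(atz("top",(434,207),.138), atz("top",(204,207),.088))
E
```

```text
t0.10 tcp [0.246  0.4919 0.4042] psi 2.678 tilt [-0.0008 -0.001 ] q [ 0.89  0.38  1.3  -0.    1.46 -0.22] F [0.1 0.5 0.6] gap 0.999
d [-0.559, -0.257, -0.089] r [-0.001, 0.0, 0.381]
d [-0.861, -0.581, -0.089] r [-0.001, 0.0, 0.381]
[ 0.63252238 -0.32740357  0.138     ] [0.62958194 0.31548181 0.088     ]
```

```bash
python3 -m inch '[{"dx":-0.12,"dy":-0.06,"dz":-0.05,"rz":0.07},{"dx":-0.22,"dy":-0.1,"dz":-0.09,"rz":0.15},{"dx":-0.32,"dy":-0.14,"dz":-0.09,"rz":0.22},{"dx":-0.42,"dy":-0.19,"dz":-0.09,"rz":0.3},{"dx":-0.51,"dy":-0.24,"dz":-0.09,"rz":0.38}]'
python3 - <<'E'
from h import *
rows([(.47,.1,.44,1.50),(.485,-.08,.44,1.0)])
E
```

```text
t0.10 tcp [0.246  0.4919 0.4042] psi 2.678 tilt [-0.0008 -0.001 ] q [ 0.89  0.38  1.3  -0.    1.46 -0.22] F [0.1 0.5 0.6] gap 0.999
d [-0.939, -0.626, -0.089] r [-0.001, 0.0, 0.75]
d [-1.174, -1.012, -0.089] r [-0.001, 0.001, 1.068]invalid input
```

```bash
python3 -m inch '[{"dx":-0.12,"dy":-0.06,"dz":-0.05,"rx":0,"ry":0,"rz":0.07,"fingers":-1},{"dx":-0.22,"dy":-0.1,"dz":-0.09,"rx":0,"ry":0,"rz":0.15,"fingers":-1},{"dx":-0.32,"dy":-0.14,"dz":-0.09,"rx":0,"ry":0,"rz":0.22,"fingers":-1},{"dx":-0.42,"dy":-0.19,"dz":-0.09,"rx":0,"ry":0,"rz":0.3,"fingers":-1},{"dx":-0.51,"dy":-0.24,"dz":-0.09,"rx":0,"ry":0,"rz":0.38,"fingers":-1}]'
python3 - <<'E'
from h import *
rows([(.47,.1,.44,1.50),(.485,-.08,.44,1.0)])
E
```

```text
t: 0.52
ee_pos: [0.3732, 0.3316, 0.4402]
orientation: [[-0.484, 0.875, -0.0], [0.875, 0.484, -0.001], [-0.0, -0.001, -1.0]]
wrist_force: [0.7, 0.7, -0.2]
finger_gap: 1.002
t0.52 tcp [0.3732 0.3316 0.4402] psi 2.077 tilt [-0.0004 -0.0008] q [ 0.49  0.27  1.36 -0.    1.51 -0.02] F [ 0.7  0.7 -0.2] gap 1.002
d [-0.624, -0.069, 0.001] r [-0.0, 0.0, 0.367]
d [-1.036, -0.254, 0.001] r [-0.0, 0.001, 0.685]
```

```bash
python3 -m inch '[{"dx":-0.1,"dy":-0.01,"dz":0,"rx":0,"ry":0,"rz":0.07,"fingers":-1},{"dx":-0.2,"dy":-0.02,"dz":0,"rx":0,"ry":0,"rz":0.15,"fingers":-1},{"dx":-0.3,"dy":-0.03,"dz":0,"rx":0,"ry":0,"rz":0.23,"fingers":-1},{"dx":-0.4,"dy":-0.04,"dz":0,"rx":0,"ry":0,"rz":0.31,"fingers":-1},{"dx":-0.5,"dy":-0.05,"dz":0,"rx":0,"ry":0,"rz":0.39,"fingers":-1}]'
python3 - <<'E'
from h import *
rows([(.485,-.03,.44,.87),(.492,-.168,.43,0.142)])
E
```

```text
t: 0.93
ee_pos: [0.4528, 0.145, 0.4402]
orientation: [[0.11, 0.994, -0.001], [0.994, -0.11, -0.001], [-0.001, -0.001, -1.0]]
wrist_force: [1.9, -0.1, 0.0]
finger_gap: 0.999
t0.93 tcp [0.4528 0.145  0.4402] psi 1.460 tilt [-0.0008 -0.0008] q [ 0.06  0.22  1.42 -0.    1.49  0.17] F [ 1.9 -0.1  0. ] gap 0.999
d [-0.426, 0.128, 0.001] r [-0.0, 0.001, 0.376]
d [-0.767, 0.183, 0.026] r [-0.0, 0.001, 0.839]
```

```bash
python3 - <<'E'
from h import *
im=robot.snapshot("side"); cv2.imwrite("pics/s1.png",im)
E
python3 - <<'E'
from h import *
rows([(.485,-.03,.44,.87),(.492,-.168,.43,0.142)])
E
```

```text
t0.98 tcp [0.4556 0.1401 0.4398] psi 1.448 tilt [ 0.     -0.0036] q [ 0.05  0.23  1.42 -0.    1.49  0.17] F [ 4.2 -4.   0.7] gap 1.000
d [-0.413, 0.125, 0.001] r [0.001, 0.002, 0.368]
d [-0.753, 0.185, 0.027] r [0.002, 0.002, 0.831]
```

View pics/s1.png

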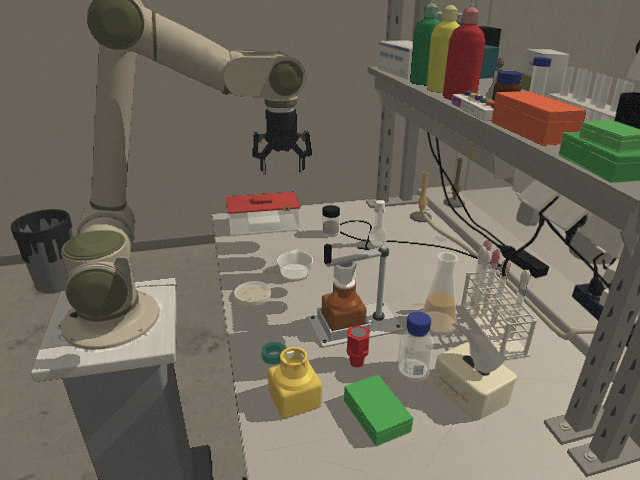

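The hand is at (281,130), open and pointing down. It is well clear of the shelf and still behind the holder. Moving on over the knob.

```bash
python3 -m inch '[{"dx":-0.1,"dy":0.03,"dz":0,"rx":0,"ry":0,"rz":0.07,"fingers":-1},{"dx":-0.19,"dy":0.05,"dz":0,"rx":0,"ry":0,"rz":0.15,"fingers":-1},{"dx":-0.28,"dy":0.07,"dz":0,"rx":0,"ry":0,"rz":0.23,"fingers":-1},{"dx":-0.37,"dy":0.1,"dz":0,"rx":0,"ry":0,"rz":0.31,"fingers":-1},{"dx":-0.43,"dy":0.12,"dz":0,"rx":0,"ry":0,"rz":0.39,"fingers":-1}]'
python3 - <<'E'
from h import *
rows([(.492,-.168,.43,0.142)])
E
```

```text
t: 1.4
ee_pos: [0.4822, -0.0394, 0.4402]
orientation: [[0.672, 0.74, -0.0], [0.74, -0.672, -0.004], [-0.003, 0.002, -1.0]]
wrist_force: [0.2, 0.3, 0.3]
finger_gap: 1.003
t1.40 tcp [ 0.4822 -0.0394  0.4402] psi 0.834 tilt [-0.0005 -0.0039] q [-0.33  0.24  1.4  -0.    1.5   0.41] F [0.2 0.3 0.3] gap 1.003
d [-0.222, 0.234, 0.027] r [0.002, 0.001, 0.44]
```

```bash
python3 -m inch '[{"dx":-0.06,"dy":0.06,"dz":0,"rx":0,"ry":0,"rz":0.07,"fingers":-1},{"dx":-0.12,"dy":0.12,"dz":0,"rx":0,"ry":0,"rz":0.15,"fingers":-1},{"dx":-0.17,"dy":0.18,"dz":0,"rx":0,"ry":0,"rz":0.23,"fingers":-1},{"dx":-0.22,"dy":0.23,"dz":0,"rx":0,"ry":0,"rz":0.31,"fingers":-1},{"dx":-0.22,"dy":0.234,"dz":0,"rx":0,"ry":0,"rz":0.39,"fingers":-1}]'
python3 - <<'E'
from h import *
rows([(.492,-.168,.43,0.142),(.492,-.168,.373,0.142)])
for n in("side","top"): cv2.imwrite(f"pics/{n}2.png",robot.snapshot(n))
a=cv2.imread("pics/top2.png"); b=cv2.imread("pics/side2.png")
cv2.imwrite("pics/c2.png",np.hstack([cv2.resize(a[190:290,330:430],(400,400)),cv2.resize(b[170:290,280:400],(400,400))]))
E
```

```text
t: 1.82
ee_pos: [0.4925, -0.1716, 0.4399]
orientation: [[0.977, 0.212, -0.002], [0.212, -0.977, -0.004], [-0.003, 0.004, -1.0]]
wrist_force: [0.1, -0.1, -1.7]
finger_gap: 1.002
t1.82 tcp [ 0.4925 -0.1716  0.4399] psi 0.214 tilt [-0.0017 -0.0045] q [-0.56  0.31  1.31 -0.    1.53  0.8 ] F [ 0.1 -0.1 -1.7] gap 1.002
d [0.001, -0.009, 0.025] r [0.003, 0.002, 0.046]
d [0.001, -0.01, 0.167] r [0.003, 0.002, 0.046]
```

View pics/c2.png

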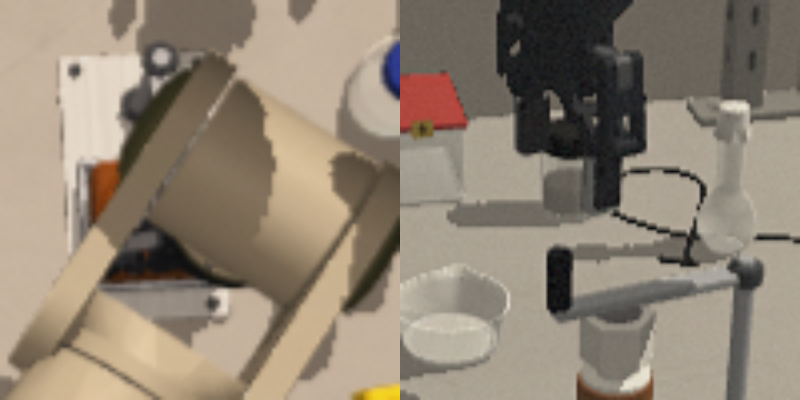

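The hand hovers above the knob: the fingers are at crop (530,150) and (605,200), with the knob top at (560,250) between them. Descend and close gently.

```bash
python3 -m inch '[{"dx":0,"dy":-0.01,"dz":0.04,"rx":0,"ry":0,"rz":0.046,"fingers":-1},{"dx":0,"dy":-0.01,"dz":0.08,"rx":0,"ry":0,"rz":0.046,"fingers":-1},{"dx":0,"dy":-0.01,"dz":0.12,"rx":0,"ry":0,"rz":0.046,"fingers":-1},{"dx":0,"dy":-0.01,"dz":0.163,"rx":0,"ry":0,"rz":0.046,"fingers":-1},{"dx":0,"dy":-0.01,"dz":0.163,"rx":0,"ry":0,"rz":0.046,"fingers":-1}]' 20; python3 -m inch '[{"dx":0,"dy":0,"dz":0,"rx":0,"ry":0,"rz":0,"fingers":0},{"dx":0,"dy":0,"dz":0,"rx":0,"ry":0,"rz":0,"fingers":0.3},{"dx":0,"dy":0,"dz":0,"rx":0,"ry":0,"rz":0,"fingers":0.6},{"dx":0,"dy":0,"dz":0,"rx":0,"ry":0,"rz":0,"fingers":1},{"dx":0,"dy":0,"dz":0,"rx":0,"ry":0,"rz":0,"fingers":1}]' 20;python3 -m inch '[{"dx":0,"dy":0,"dz":0,"rx":0,"ry":0,"rz":0,"fingers":1},{"dx":0,"dy":0,"dz":0,"rx":0,"ry":0,"rz":0,"fingers":1},{"dx":0,"dy":0,"dz":0,"rx":0,"ry":0,"rz":0,"fingers":1},{"dx":0,"dy":0,"dz":0,"rx":0,"ry":0,"rz":0,"fingers":1},{"dx":0,"dy":0,"dz":0,"rx":0,"ry":0,"rz":0,"fingers":1}]' 20
python3 - <<'E'
from h import *
for n in("side",): cv2.imwrite(f"pics/{n}3.png",robot.snapshot(n))
b=cv2.imread("pics/side3.png")
cv2.imwrite("pics/c3.png",cv2.resize(b[170:290,280:400],(500,500)))
# arc waypoints keeping tcp relative to post
s,R,psi=state(); p=np.array(s["ee_pos"]); c=np.array([.6256,-.1488,0])
W=[]
for a in (.25,.5,.75,1.0,1.3):
    q=c+Rz(a)@(p-c); W.append((q[0],q[1],p[2],psi+a))
print(np.round(W,3).tolist()); rows(W)
E
```

```text
t: 2.33
ee_pos: [0.4911, -0.1637, 0.3721]
orientation: [[0.988, 0.153, -0.007], [0.153, -0.988, 0.0], [-0.006, -0.001, -1.0]]
wrist_force: [0.0, 0.3, -0.1]
finger_gap: 0.997
t: 2.75
ee_pos: [0.4911, -0.1636, 0.3728]
orientation: [[0.988, 0.154, -0.005], [0.154, -0.988, -0.001], [-0.005, -0.0, -1.0]]
wrist_force: [0.1, -3.2, 0.8]
finger_gap: 0.301
t: 3.17
ee_pos: [0.4911, -0.1637, 0.373]
orientation: [[0.988, 0.154, -0.005], [0.154, -0.988, -0.001], [-0.005, 0.0, -1.0]]
wrist_force: [-0.7, 0.7, 2.2]
finger_gap: 0.177
t3.22 tcp [ 0.4911 -0.1637  0.373 ] psi 0.154 tilt [-0.0051 -0.0011] q [-0.55  0.35  1.44 -0.    1.35  0.87] F [-0.4 -0.5  2.7] gap 0.172
[[0.499, -0.196, 0.373, 0.404], [0.515, -0.226, 0.373, 0.654], [0.537, -0.251, 0.373, 0.904], [0.565, -0.27, 0.373, 1.154], [0.604, -0.282, 0.373, 1.454]]
t3.22 tcp [ 0.4911 -0.1637  0.373 ] psi 0.154 tilt [-0.0051 -0.0011] q [-0.55  0.35  1.44 -0.    1.35  0.87] F [-0.4 -0.5  2.7] gap 0.172
d [0.007, 0.084, -0.0] r [-0.0, 0.003, -0.159]
d [0.034, 0.164, -0.0] r [-0.001, 0.003, -0.318]
d [0.081, 0.234, -0.0] r [-0.001, 0.003, -0.477]
d [0.143, 0.291, -0.001] r [-0.001, 0.003, -0.637]
d [0.233, 0.337, -0.001] r [-0.002, 0.003, -0.828]
```

View pics/c3.png

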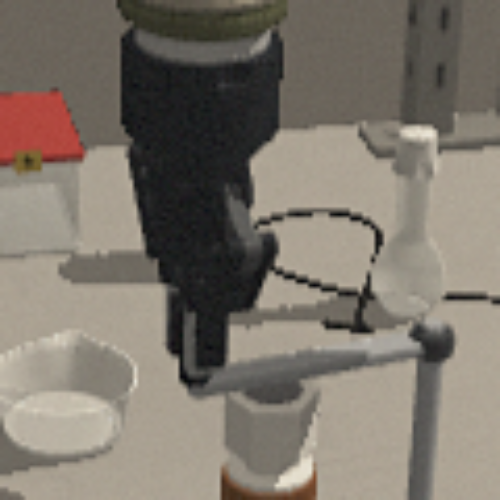

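The knob is gripped: the opening matches about 15–16 mm, and the fingers sit on the knob at crop (200,340). Now I'll swing it along the arc.

```bash
python3 -m inch '[{"dx":0.001,"dy":0.034,"dz":0,"rx":0,"ry":0,"rz":-0.064,"fingers":1},{"dx":0.004,"dy":0.067,"dz":0,"rx":0,"ry":0,"rz":-0.127,"fingers":1},{"dx":0.011,"dy":0.1,"dz":0,"rx":0,"ry":0,"rz":-0.19,"fingers":1},{"dx":0.021,"dy":0.133,"dz":0,"rx":0,"ry":0,"rz":-0.255,"fingers":1},{"dx":0.034,"dy":0.164,"dz":0,"rx":0,"ry":0,"rz":-0.318,"fingers":1}]' 20
python3 - <<'E'
from h import *
s,R,psi=state(); p=np.array(s["ee_pos"]); c=np.array([.6256,-.1488,0])
print("radius",np.hypot(*(p-c)[:2]))
W=[]
p0=np.array([.4911,-.1637,0])
for a in (.6,.7,.8,.9,1.0):
    q=c+Rz(a)@(p0-c); W.append((q[0],q[1],.373,.154+a))
rows(W)
E
```

```text
t: 3.63
ee_pos: [0.5149, -0.2268, 0.373]
orientation: [[0.791, 0.612, -0.004], [0.612, -0.791, -0.0], [-0.003, -0.002, -1.0]]
wrist_force: [3.9, 4.9, 1.5]
finger_gap: 0.179
t3.63 tcp [ 0.5149 -0.2268  0.373 ] psi 0.659 tilt [-0.0042 -0.0002] q [-0.62  0.43  1.32 -0.    1.4   0.29] F [3.9 4.9 1.5] gap 0.179
radius 0.13540860791260192
t3.63 tcp [ 0.5149 -0.2268  0.373 ] psi 0.659 tilt [-0.0042 -0.0002] q [-0.62  0.43  1.32 -0.    1.4   0.29] F [3.9 4.9 1.5] gap 0.179
d [0.0, 0.033, -0.0] r [-0.002, 0.002, -0.061]
d [0.004, 0.066, -0.0] r [-0.002, 0.002, -0.124]
d [0.011, 0.099, -0.0] r [-0.002, 0.002, -0.188]
d [0.021, 0.132, -0.0] r [-0.002, 0.002, -0.252]
d [0.034, 0.163, -0.0] r [-0.002, 0.002, -0.315]
```

```bash
python3 -m inch '[{"dx":0.001,"dy":0.034,"dz":0,"rx":0,"ry":0,"rz":-0.064,"fingers":1},{"dx":0.004,"dy":0.067,"dz":0,"rx":0,"ry":0,"rz":-0.127,"fingers":1},{"dx":0.011,"dy":0.1,"dz":0,"rx":0,"ry":0,"rz":-0.19,"fingers":1},{"dx":0.021,"dy":0.133,"dz":0,"rx":0,"ry":0,"rz":-0.255,"fingers":1},{"dx":0.034,"dy":0.164,"dz":0,"rx":0,"ry":0,"rz":-0.318,"fingers":1}]' 20; python3 -m inch '[{"dx":0.001,"dy":0.034,"dz":0,"rx":0,"ry":0,"rz":-0.064,"fingers":1},{"dx":0.004,"dy":0.067,"dz":0,"rx":0,"ry":0,"rz":-0.127,"fingers":1},{"dx":0.011,"dy":0.1,"dz":0,"rx":0,"ry":0,"rz":-0.19,"fingers":1},{"dx":0.015,"dy":0.115,"dz":0,"rx":0,"ry":0,"rz":-0.22,"fingers":1},{"dx":0.015,"dy":0.115,"dz":0,"rx":0,"ry":0,"rz":-0.22,"fingers":1}]' 20; python3 -m inch '[{"dx":0,"dy":0,"dz":0,"rx":0,"ry":0,"rz":0,"fingers":0},{"dx":0,"dy":0,"dz":0,"rx":0,"ry":0,"rz":0,"fingers":0},{"dx":0,"dy":0,"dz":0,"rx":0,"ry":0,"rz":0,"fingers":0},{"dx":0,"dy":0,"dz":0,"rx":0,"ry":0,"rz":0,"fingers":0},{"dx":0,"dy":0,"dz":0,"rx":0,"ry":0,"rz":0,"fingers":0}]' 20
python3 - <<'E'
from h import *
s,R,psi=state()
b=robot.snapshot("side")
cv2.imwrite("pics/c4.png",cv2.resize(b[170:330,280:440],(640,640)))
E
```

```text
t: 4.05
ee_pos: [0.5665, -0.2704, 0.373]
orientation: [[0.396, 0.918, -0.003], [0.918, -0.396, 0.001], [-0.0, -0.003, -1.0]]
wrist_force: [0.6, 6.0, 3.8]
finger_gap: 0.177
t: 4.47
ee_pos: [0.6122, -0.2829, 0.3731]
orientation: [[0.058, 0.998, -0.002], [0.998, -0.058, 0.001], [0.001, -0.002, -1.0]]
wrist_force: [0.9, 2.0, 3.8]
finger_gap: 0.18
t: 4.88
ee_pos: [0.612, -0.283, 0.373]
orientation: [[0.058, 0.998, -0.002], [0.998, -0.058, 0.001], [0.001, -0.002, -1.0]]
wrist_force: [0.1, 0.3, -0.2]
finger_gap: 0.501
t4.88 tcp [ 0.612 -0.283  0.373] psi 1.512 tilt [-0.002   0.0011] q [-0.61  0.63  0.96 -0.    1.56 -0.55] F [ 0.1  0.3 -0.2] gap 0.501
```

View pics/c4.png

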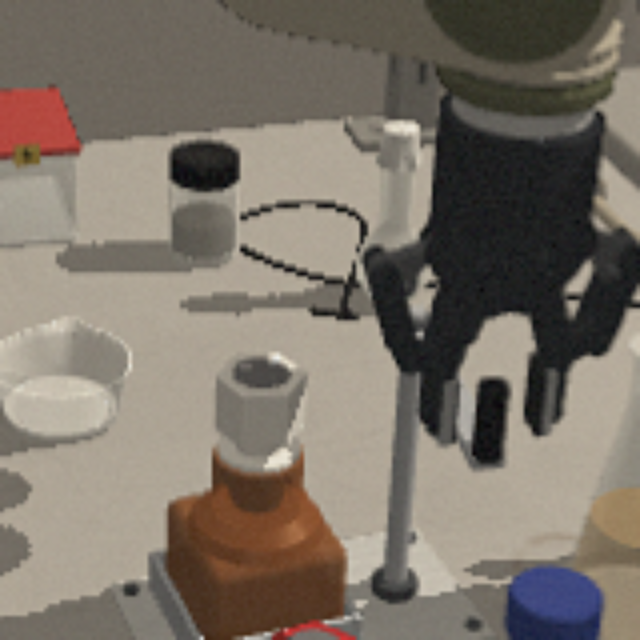

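The keeper is released at about 1.43 rad; the knob at crop (490,420) stands between the open fingers. Lift off, then clear the view.

```bash
python3 -m inch '[{"dx":0,"dy":0,"dz":-0.05,"rx":0,"ry":0,"rz":0,"fingers":0},{"dx":0,"dy":0,"dz":-0.12,"rx":0,"ry":0,"rz":0,"fingers":-0.5},{"dx":0,"dy":0,"dz":-0.2,"rx":0,"ry":0,"rz":0,"fingers":-1},{"dx":0.02,"dy":-0.1,"dz":-0.23,"rx":0,"ry":0,"rz":0,"fingers":-1},{"dx":0.06,"dy":-0.2,"dz":-0.23,"rx":0,"ry":0,"rz":0,"fingers":-1}]' 20
python3 - <<'E'
from h import *
rows([(.42,.02,.44,1.3)])
E
```

```text
t: 5.35
ee_pos: [0.5355, -0.2563, 0.4676]
orientation: [[0.059, 0.998, 0.003], [0.998, -0.059, -0.003], [-0.003, 0.004, -1.0]]
wrist_force: [-0.1, -0.5, -0.1]
finger_gap: 1.0
t5.35 tcp [ 0.5355 -0.2563  0.4676] psi 1.512 tilt [ 0.0035 -0.0034] q [-0.65  0.43  1.04 -0.    1.67 -0.59] F [-0.1 -0.5 -0.1] gap 1.000
d [0.673, -0.329, 0.066] r [0.003, 0.002, 0.135]
```

```bash
python3 -m inch '[{"dx":0.07,"dy":-0.07,"dz":0,"rx":0,"ry":0,"rz":0,"fingers":-1},{"dx":0.14,"dy":-0.14,"dz":0,"rx":0,"ry":0,"rz":0,"fingers":-1},{"dx":0.22,"dy":-0.2,"dz":0,"rx":0,"ry":0,"rz":0,"fingers":-1},{"dx":0.31,"dy":-0.25,"dz":0,"rx":0,"ry":0,"rz":0,"fingers":-1},{"dx":0.41,"dy":-0.29,"dz":0,"rx":0,"ry":0,"rz":0,"fingers":-1}]' 20;  python3 -m inch '[{"dx":0.1,"dy":0,"dz":0,"rx":0,"ry":0,"rz":0,"fingers":-1},{"dx":0.2,"dy":0,"dz":0,"rx":0,"ry":0,"rz":0,"fingers":-1},{"dx":0.28,"dy":0,"dz":0,"rx":0,"ry":0,"rz":0,"fingers":-1},{"dx":0.34,"dy":0,"dz":0,"rx":0,"ry":0,"rz":0,"fingers":-1},{"dx":0.34,"dy":0,"dz":0,"rx":0,"ry":0,"rz":0,"fingers":-1}]' 20
python3 - <<'E'
from h import *
state()
a=robot.snapshot("top"); b=robot.snapshot("side")
cv2.imwrite("pics/top5.png",a);cv2.imwrite("pics/side5.png",b)
cv2.imwrite("pics/t5c.png",cv2.resize(a[190:290,330:430],(600,600),interpolation=cv2.INTER_CUBIC))
cv2.imwrite("pics/s5c.png",cv2.resize(b[240:310,310:380],(560,560),interpolation=cv2.INTER_CUBIC))
E
```

```text
t: 5.77
ee_pos: [0.4279, -0.0859, 0.4668]
orientation: [[0.061, 0.998, 0.004], [0.998, -0.061, -0.004], [-0.003, 0.004, -1.0]]
wrist_force: [1.1, 0.7, 0.5]
finger_gap: 0.999
t: 6.18
ee_pos: [0.4355, 0.0531, 0.4666]
orientation: [[0.057, 0.998, 0.005], [0.998, -0.057, -0.003], [-0.003, 0.005, -1.0]]
wrist_force: [0.2, -0.4, -0.4]
finger_gap: 0.999
t6.18 tcp [0.4355 0.0531 0.4666] psi 1.514 tilt [ 0.0047 -0.0028] q [-0.15  0.14  1.46 -0.    1.54 -0.09] F [ 0.2 -0.4 -0.4] gap 0.999
```

View pics/t5c.png

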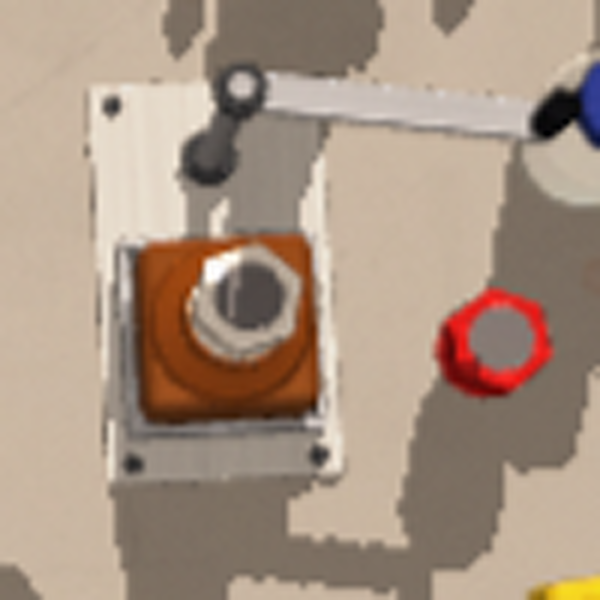

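View pics/s5c.png

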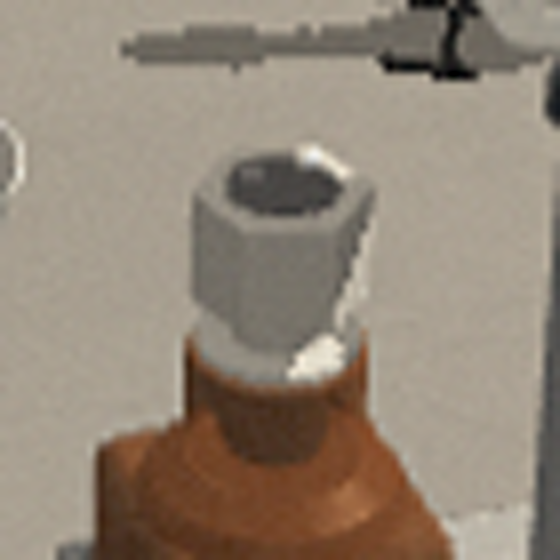

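Keeper aside: bar from (240,88) to knob (555,115) in the top crop. The white stopper's hexagon top is visible, centre ≈(250,295) in the top crop, with vertices readable in the side crop. Fitting its centre and yaw.

Run:
```python
from h import *
sv=[cr(8,310,240,c) for c in [(193,192),(238,225),(338,222),(375,182)]]
tv=cr(6,330,190,(250,294))
tvs=[cr(6,330,190,c) for c in [(300,290),(272,245)]]
def hexv(p): return np.array([[p[0]+.0254*np.cos(p[2]+np.pi/6+k*np.pi/3),p[1]+.0254*np.sin(p[2]+np.pi/6+k*np.pi/3),.172] for k in range(6)])
def res(p,full=0):
    H=hexv(p); P=proj("side",H); Q=proj("top",H); r=[]
    for u in sv: r.append(P[np.argmin(((P-u)**2).sum(1))]-u)
    for u in tvs: r.append(Q[np.argmin(((Q-u)**2).sum(1))]-u)
    r.append(2*(proj("top",[[p[0],p[1],.172]])[0]-tv)); return np.concatenate(r)
best=min((least_squares(res,[.536,-.155,a]) for a in np.linspace(0,1,7)),key=lambda o:o.cost)
p=best.x; print(p,best.cost,np.round(res(p).reshape(-1,2),1).tolist())
im=[cv2.imread("pics/top5.png"),cv2.imread("pics/side5.png")]
out=[]
for n,i,(x,y) in (("top",im[0],(340,205)),("side",im[1],(315,240))):
    f=8;c=cv2.resize(i[y:y+50,x:x+50],None,fx=f,fy=f,interpolation=cv2.INTER_CUBIC)
    q=(proj(n,hexv(p))-[x,y]+.5)*f-.5
    cv2.polylines(c,[np.round(q).astype(int)],True,(0,255,0),1)
    out.append(c)
cv2.imwrite("pics/c6.png",np.hstack(out))
print("atz top",atz("top",tv,.172))
```

```text
[ 0.5362813  -0.15375642  1.29224358] 3.4324632830990915 [[-0.1, -1.5], [0.1, -0.2], [-0.5, 0.5], [0.5, 0.4], [1.0, -1.0], [-0.9, -0.5], [0.2, 0.8]]
atz top [ 0.53740693 -0.15354401  0.172     ]
```

View pics/c6.png

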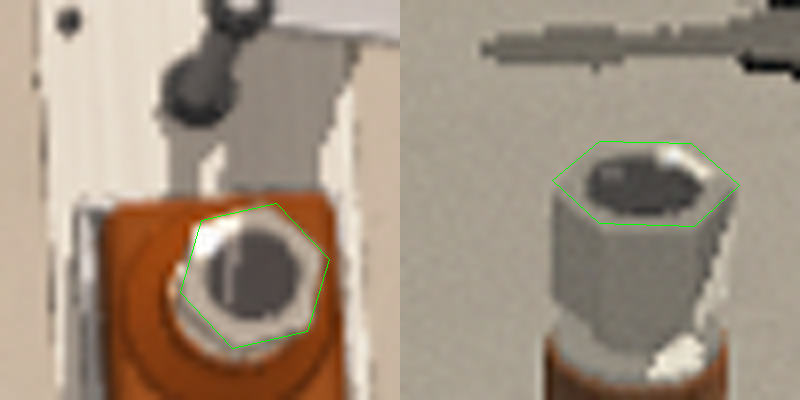

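The overlay matches: head at (0.5365, -0.154), flat normals at 0.245/1.292/2.339 rad. I'll use ψ = 0.769 (jaws diagonal, away from the post).

Run:
```python
from h import *
rows([(.5365,-.154,.43,.85)])
```

```text
t6.28 tcp [0.4359 0.0504 0.4664] psi 1.512 tilt [ 0.0042 -0.004 ] q [-0.16  0.14  1.46 -0.    1.54 -0.1 ] F [-0.1 -0.2 -0. ] gap 1.004
d [-0.495, 0.281, 0.094] r [0.003, 0.001, 0.421]
```

```bash
python3 -m inch '[{"dx":-0.09,"dy":0.05,"dz":0.01,"rx":0,"ry":0,"rz":0.07,"fingers":-1},{"dx":-0.18,"dy":0.1,"dz":0.03,"rx":0,"ry":0,"rz":0.15,"fingers":-1},{"dx":-0.27,"dy":0.15,"dz":0.05,"rx":0,"ry":0,"rz":0.22,"fingers":-1},{"dx":-0.36,"dy":0.2,"dz":0.07,"rx":0,"ry":0,"rz":0.29,"fingers":-1},{"dx":-0.44,"dy":0.25,"dz":0.08,"rx":0,"ry":0,"rz":0.36,"fingers":-1}]'
python3 - <<'E'
from h import *
rows([(.5365,-.154,.41,.769)])
E
```

```text
t: 6.7
ee_pos: [0.5255, -0.135, 0.4346]
orientation: [[0.591, 0.807, 0.003], [0.807, -0.591, -0.004], [-0.001, 0.005, -1.0]]
wrist_force: [0.3, 0.9, -0.5]
finger_gap: 1.001
t6.70 tcp [ 0.5255 -0.135   0.4346] psi 0.939 tilt [ 0.003  -0.0038] q [-0.47  0.35  1.26 -0.    1.53  0.16] F [ 0.3  0.9 -0.5] gap 1.001
d [-0.022, 0.05, 0.062] r [0.003, 0.001, 0.108]
```

```bash
python3 -m inch '[{"dx":-0.01,"dy":0.02,"dz":0.02,"rx":0.003,"ry":0.001,"rz":0.04,"fingers":-1},{"dx":-0.02,"dy":0.05,"dz":0.04,"rx":0.003,"ry":0.001,"rz":0.08,"fingers":-1},{"dx":-0.022,"dy":0.05,"dz":0.06,"rx":0.003,"ry":0.001,"rz":0.108,"fingers":-1},{"dx":-0.022,"dy":0.05,"dz":0.062,"rx":0.003,"ry":0.001,"rz":0.108,"fingers":-1},{"dx":-0.022,"dy":0.05,"dz":0.062,"rx":0.003,"ry":0.001,"rz":0.108,"fingers":-1}]'
python3 - <<'E'
from h import *
rows([(.5365,-.154,.312,.769)])
E
```

```text
t: 7.12
ee_pos: [0.5362, -0.1551, 0.4096]
orientation: [[0.719, 0.695, -0.001], [0.695, -0.719, 0.001], [0.0, -0.001, -1.0]]
wrist_force: [0.6, 0.0, -0.0]
finger_gap: 1.005
t7.12 tcp [ 0.5362 -0.1551  0.4096] psi 0.769 tilt [-0.0006  0.001 ] q [-0.49  0.39  1.27  0.    1.49  0.31] F [ 0.6  0.  -0. ] gap 1.005
d [0.002, -0.001, 0.244] r [-0.001, -0.0, -0.0]
```

```bash
python3 -m inch '[{"dx":0.001,"dy":-0.001,"dz":0.06,"rx":0,"ry":0,"rz":0,"fingers":-1},{"dx":0.002,"dy":-0.001,"dz":0.12,"rx":0,"ry":0,"rz":0,"fingers":-1},{"dx":0.002,"dy":-0.001,"dz":0.18,"rx":0,"ry":0,"rz":0,"fingers":-1},{"dx":0.002,"dy":-0.001,"dz":0.24,"rx":0,"ry":0,"rz":0,"fingers":-1},{"dx":0.002,"dy":-0.001,"dz":0.244,"rx":0,"ry":0,"rz":0,"fingers":-1}]'
python3 - <<'E'
from h import *
rows([(.5365,-.154,.312,.769)])
b=robot.snapshot("side")
cv2.imwrite("pics/c7.png",cv2.resize(b[200:320,290:410],(600,600)))
E
```

```text
t: 7.53
ee_pos: [0.5357, -0.1539, 0.309]
orientation: [[0.718, 0.696, -0.006], [0.696, -0.718, 0.004], [-0.002, -0.007, -1.0]]
wrist_force: [-0.9, 0.0, -0.6]
finger_gap: 1.0
t7.53 tcp [ 0.5357 -0.1539  0.309 ] psi 0.770 tilt [-0.006   0.0038] q [-0.49  0.48  1.43  0.    1.24  0.31] F [-0.9  0.  -0.6] gap 1.000
d [0.001, 0.001, -0.008] r [-0.004, 0.001, 0.001]
```

View pics/c7.png

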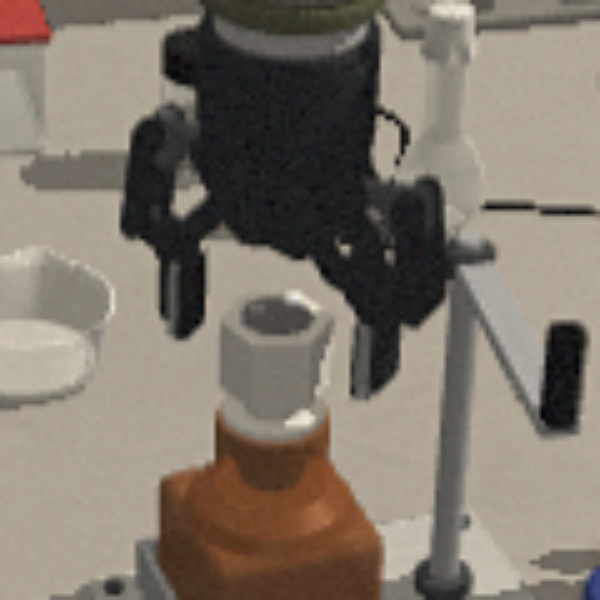

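The head sits between the open pads: left pad at (185,310), right pad at (375,360), with the keeper well away at right. Correct the height and tilt a little, then close at 60 N.

```bash
python3 -m inch '[{"dx":0.001,"dy":0.001,"dz":-0.008,"rx":-0.004,"ry":0.001,"rz":0,"fingers":-0.5},{"dx":0.001,"dy":0.001,"dz":-0.008,"rx":-0.004,"ry":0.001,"rz":0,"fingers":-0.3},{"dx":0.001,"dy":0.001,"dz":-0.008,"rx":-0.004,"ry":0.001,"rz":0,"fingers":0},{"dx":0.001,"dy":0.001,"dz":-0.008,"rx":-0.004,"ry":0.001,"rz":0,"fingers":0.3},{"dx":0.001,"dy":0.001,"dz":-0.008,"rx":-0.004,"ry":0.001,"rz":0,"fingers":0.3}]' 60; python3 -m inch '[{"dx":0,"dy":0,"dz":0,"rx":0,"ry":0,"rz":0,"fingers":1},{"dx":0,"dy":0,"dz":0,"rx":0,"ry":0,"rz":0,"fingers":1},{"dx":0,"dy":0,"dz":0,"rx":0,"ry":0,"rz":0,"fingers":1},{"dx":0,"dy":0,"dz":0,"rx":0,"ry":0,"rz":0,"fingers":1},{"dx":0,"dy":0,"dz":0,"rx":0,"ry":0,"rz":0,"fingers":1}]' 60
python3 - <<'E'
from h import *
s,_,_=state(); print(s["wrist_torque"])
E
```

```text
t: 8.0
ee_pos: [0.5365, -0.1537, 0.316]
orientation: [[0.718, 0.696, 0.003], [0.696, -0.718, -0.001], [0.002, 0.003, -1.0]]
wrist_force: [-2.9, 4.0, 8.4]
finger_gap: 0.512
t: 8.42
ee_pos: [0.5364, -0.1535, 0.3163]
orientation: [[0.718, 0.696, 0.003], [0.696, -0.718, -0.001], [0.002, 0.003, -1.0]]
wrist_force: [-2.7, 3.5, 1.6]
finger_gap: 0.517
t8.42 tcp [ 0.5364 -0.1535  0.3163] psi 0.770 tilt [ 0.0031 -0.0006] q [-0.49  0.47  1.42  0.    1.25  0.31] F [-2.7  3.5  1.6] gap 0.517
[ 0.7124295   0.51029316 -0.04805046]
```

Gripped at 44 mm. First, a twist with a small rise, watching the force.

```bash
python3 -m inch '[{"dx":0,"dy":0,"dz":0,"rx":0,"ry":0,"rz":0.07,"fingers":1},{"dx":0,"dy":0,"dz":0,"rx":0,"ry":0,"rz":0.14,"fingers":1},{"dx":0,"dy":0,"dz":-0.001,"rx":0,"ry":0,"rz":0.21,"fingers":1},{"dx":0,"dy":0,"dz":-0.002,"rx":0,"ry":0,"rz":0.28,"fingers":1},{"dx":0,"dy":0,"dz":-0.003,"rx":0,"ry":0,"rz":0.35,"fingers":1}]' 60
python3 - <<'E'
from h import *
s,_,_=state(); print(s["wrist_torque"])
b=robot.snapshot("side")
cv2.imwrite("pics/c8.png",cv2.resize(b[230:350,290:410],(600,600)))
E
```

```text
t: 8.83
ee_pos: [0.5365, -0.1539, 0.3171]
orientation: [[0.977, 0.214, 0.003], [0.214, -0.977, -0.002], [0.002, 0.002, -1.0]]
wrist_force: [-0.7, -2.3, -4.8]
finger_gap: 0.516
t8.83 tcp [ 0.5365 -0.1539  0.3171] psi 0.216 tilt [ 0.0027 -0.0018] q [-0.49  0.47  1.42 -0.    1.25  0.86] F [-0.7 -2.3 -4.8] gap 0.516
[-0.44183168  0.26624265  0.33891373]
```

View pics/c8.png

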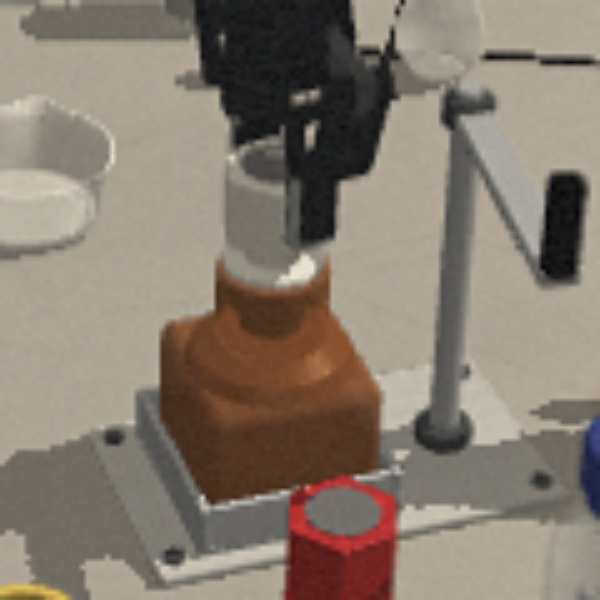

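The bottle is seated in the tray and the stopper is turning with the hand, at about 5 N pull. I'll keep turning in the same direction with ~2 mm rise per call.

```bash
python3 -m inch '[{"dx":0,"dy":0,"dz":-0.0005,"rx":0,"ry":0,"rz":0.07,"fingers":1},{"dx":0,"dy":0,"dz":-0.0015,"rx":0,"ry":0,"rz":0.14,"fingers":1},{"dx":0,"dy":0,"dz":-0.003,"rx":0,"ry":0,"rz":0.21,"fingers":1},{"dx":0,"dy":0,"dz":-0.004,"rx":0,"ry":0,"rz":0.28,"fingers":1},{"dx":0,"dy":0,"dz":-0.005,"rx":0,"ry":0,"rz":0.36,"fingers":1}]' 60;python3 -m inch '[{"dx":0,"dy":0,"dz":-0.0005,"rx":0,"ry":0,"rz":0.07,"fingers":1},{"dx":0,"dy":0,"dz":-0.0015,"rx":0,"ry":0,"rz":0.14,"fingers":1},{"dx":0,"dy":0,"dz":-0.003,"rx":0,"ry":0,"rz":0.21,"fingers":1},{"dx":0,"dy":0,"dz":-0.004,"rx":0,"ry":0,"rz":0.28,"fingers":1},{"dx":0,"dy":0,"dz":-0.005,"rx":0,"ry":0,"rz":0.36,"fingers":1}]' 60
python3 - <<'E'
from h import *
s,_,_=state(); print(s["wrist_torque"])
b=robot.snapshot("side")
cv2.imwrite("pics/c9.png",cv2.resize(b[230:350,290:410],(600,600)))
E
```

```text
t: 9.3
ee_pos: [0.5364, -0.1545, 0.3187]
orientation: [[0.937, -0.351, 0.002], [-0.351, -0.937, -0.003], [0.003, 0.003, -1.0]]
wrist_force: [-2.6, -3.8, -4.2]
finger_gap: 0.517
t: 9.72
ee_pos: [0.5362, -0.155, 0.3203]
orientation: [[0.602, -0.799, -0.0], [-0.799, -0.602, -0.005], [0.004, 0.003, -1.0]]
wrist_force: [-4.0, -1.8, -3.1]
finger_gap: 0.514
t9.72 tcp [ 0.5362 -0.155   0.3203] psi -0.925 tilt [-0.0004 -0.0048] q [-0.49  0.47  1.41 -0.    1.26  2.  ] F [-4.  -1.8 -3.1] gap 0.514
[-0.57506747  0.81986213  0.33241874]
```

View pics/c9.png

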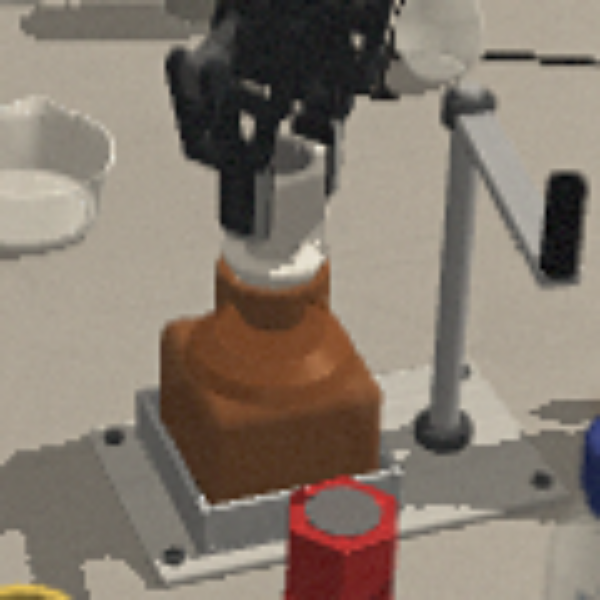

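The bottle hasn't moved and the flange has begun to rise off the rim at (275,265). One more turn this way, then reverse.

```bash
python3 -m inch '[{"dx":-0.001,"dy":-0.001,"dz":-0.0005,"rx":0,"ry":0,"rz":0.07,"fingers":1},{"dx":-0.002,"dy":-0.0015,"dz":-0.0015,"rx":0,"ry":0,"rz":0.14,"fingers":1},{"dx":-0.002,"dy":-0.0015,"dz":-0.003,"rx":0,"ry":0,"rz":0.21,"fingers":1},{"dx":-0.002,"dy":-0.0015,"dz":-0.004,"rx":0,"ry":0,"rz":0.28,"fingers":1},{"dx":-0.002,"dy":-0.0015,"dz":-0.005,"rx":0,"ry":0,"rz":0.36,"fingers":1}]' 60;python3 -m inch '[{"dx":0,"dy":0,"dz":0.001,"rx":0,"ry":0,"rz":-0.07,"fingers":1},{"dx":0,"dy":0,"dz":0.0,"rx":0,"ry":0,"rz":-0.14,"fingers":1},{"dx":0,"dy":0,"dz":-0.0015,"rx":0,"ry":0,"rz":-0.21,"fingers":1},{"dx":0,"dy":0,"dz":-0.003,"rx":0,"ry":0,"rz":-0.28,"fingers":1},{"dx":0,"dy":0,"dz":-0.0045,"rx":0,"ry":0,"rz":-0.36,"fingers":1}]' 60
python3 - <<'E'
from h import *
s,_,_=state(); print(s["wrist_torque"])
E
```

```text
t: 10.18
ee_pos: [0.5359, -0.1545, 0.3219]
orientation: [[0.072, -0.997, -0.002], [-0.997, -0.072, -0.006], [0.005, 0.003, -1.0]]
wrist_force: [-4.1, -3.1, -3.2]
finger_gap: 0.518
t: 10.6
ee_pos: [0.536, -0.1549, 0.3233]
orientation: [[0.602, -0.798, -0.002], [-0.798, -0.602, -0.006], [0.004, 0.005, -1.0]]
wrist_force: [-0.2, -1.5, -5.7]
finger_gap: 0.516
t10.60 tcp [ 0.536  -0.1549  0.3233] psi -0.924 tilt [-0.0022 -0.0062] q [-0.49  0.47  1.41 -0.01  1.27  2.  ] F [-0.2 -1.5 -5.7] gap 0.516
[-0.38154906 -0.04003288 -0.33128244]
```

Going well, with pull always under 6 N. On with the return stroke.

```bash
python3 -m inch '[{"dx":0,"dy":0,"dz":-0.0005,"rx":0,"ry":0,"rz":-0.07,"fingers":1},{"dx":0,"dy":0,"dz":-0.0015,"rx":0,"ry":0,"rz":-0.14,"fingers":1},{"dx":0,"dy":0,"dz":-0.003,"rx":0,"ry":0,"rz":-0.21,"fingers":1},{"dx":0,"dy":0,"dz":-0.004,"rx":0,"ry":0,"rz":-0.28,"fingers":1},{"dx":0,"dy":0,"dz":-0.005,"rx":0,"ry":0,"rz":-0.36,"fingers":1}]' 60;python3 -m inch '[{"dx":0,"dy":0,"dz":-0.0005,"rx":0,"ry":0,"rz":-0.07,"fingers":1},{"dx":0,"dy":0,"dz":-0.0015,"rx":0,"ry":0,"rz":-0.14,"fingers":1},{"dx":0,"dy":0,"dz":-0.003,"rx":0,"ry":0,"rz":-0.21,"fingers":1},{"dx":0,"dy":0,"dz":-0.004,"rx":0,"ry":0,"rz":-0.28,"fingers":1},{"dx":0,"dy":0,"dz":-0.005,"rx":0,"ry":0,"rz":-0.36,"fingers":1}]' 60; python3 -m inch '[{"dx":0,"dy":0,"dz":-0.0005,"rx":0,"ry":0,"rz":-0.07,"fingers":1},{"dx":0,"dy":0,"dz":-0.0015,"rx":0,"ry":0,"rz":-0.14,"fingers":1},{"dx":0,"dy":0,"dz":-0.003,"rx":0,"ry":0,"rz":-0.21,"fingers":1},{"dx":0,"dy":0,"dz":-0.004,"rx":0,"ry":0,"rz":-0.28,"fingers":1},{"dx":0,"dy":0,"dz":-0.005,"rx":0,"ry":0,"rz":-0.36,"fingers":1}]' 60
python3 - <<'E'
from h import *
s,_,_=state(); print(s["wrist_torque"])
rows([(.5365,-.154,.33,.769)])
b=robot.snapshot("side")
cv2.imwrite("pics/c10.png",cv2.resize(b[230:350,290:410],(600,600)))
E
```

```text
t: 11.02
ee_pos: [0.5363, -0.1551, 0.325]
orientation: [[0.939, -0.343, -0.001], [-0.343, -0.939, -0.006], [0.001, 0.006, -1.0]]
wrist_force: [-0.0, 0.4, -5.4]
finger_gap: 0.517
t: 11.43
ee_pos: [0.5365, -0.1548, 0.3267]
orientation: [[0.975, 0.223, -0.001], [0.223, -0.975, -0.005], [-0.002, 0.004, -1.0]]
wrist_force: [0.1, 3.3, -2.8]
finger_gap: 0.518
t: 11.85
ee_pos: [0.5365, -0.1545, 0.3285]
orientation: [[0.697, 0.717, -0.001], [0.717, -0.697, -0.003], [-0.003, 0.001, -1.0]]
wrist_force: [0.2, 3.5, -2.2]
finger_gap: 0.512
t11.85 tcp [ 0.5365 -0.1545  0.3285] psi 0.800 tilt [-0.0009 -0.0029] q [-0.49  0.46  1.4  -0.    1.28  0.28] F [ 0.2  3.5 -2.2] gap 0.512
[ 0.68882821  0.19942321 -0.15052227]
t11.85 tcp [ 0.5365 -0.1545  0.3285] psi 0.800 tilt [-0.0009 -0.0029] q [-0.49  0.46  1.4  -0.    1.28  0.28] F [ 0.2  3.5 -2.2] gap 0.512
d [0.001, -0.001, -0.004] r [0.001, 0.002, 0.02]
```

View pics/c10.png

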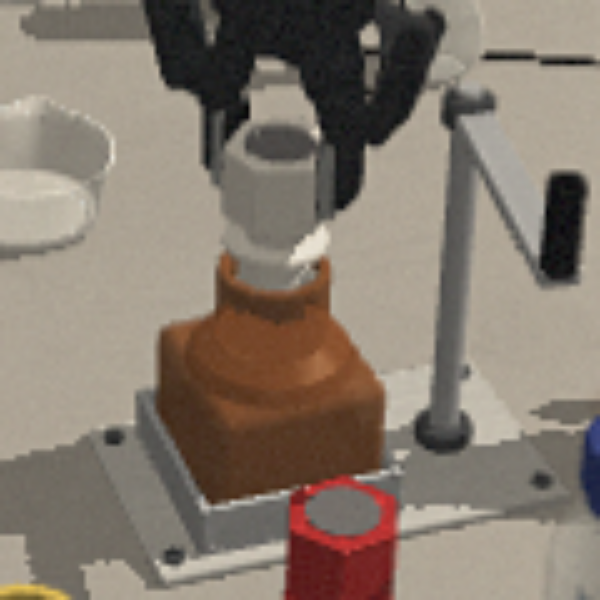

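The plug has risen about 12 mm out of the neck (rim at (272,268)) and the bottle is still down. Torque is falling. Continue.

```bash
python3 -m inch '[{"dx":0,"dy":0,"dz":-0.0005,"rx":0,"ry":0.001,"rz":-0.07,"fingers":1},{"dx":0,"dy":0,"dz":-0.0015,"rx":0,"ry":0.001,"rz":-0.14,"fingers":1},{"dx":0,"dy":0,"dz":-0.003,"rx":0,"ry":0.001,"rz":-0.21,"fingers":1},{"dx":0,"dy":0,"dz":-0.004,"rx":0,"ry":0.001,"rz":-0.28,"fingers":1},{"dx":0,"dy":0,"dz":-0.005,"rx":0,"ry":0.001,"rz":-0.36,"fingers":1}]' 60;python3 -m inch '[{"dx":0,"dy":0,"dz":-0.0005,"rx":0,"ry":0,"rz":-0.07,"fingers":1},{"dx":0,"dy":0,"dz":-0.0015,"rx":0,"ry":0,"rz":-0.14,"fingers":1},{"dx":0,"dy":0,"dz":-0.003,"rx":0,"ry":0,"rz":-0.21,"fingers":1},{"dx":0,"dy":0,"dz":-0.004,"rx":0,"ry":0,"rz":-0.28,"fingers":1},{"dx":0,"dy":0,"dz":-0.005,"rx":0,"ry":0,"rz":-0.36,"fingers":1}]' 60; python3 -m inch '[{"dx":0,"dy":0,"dz":-0.0005,"rx":0,"ry":0,"rz":-0.07,"fingers":1},{"dx":0,"dy":0,"dz":-0.0015,"rx":0,"ry":0,"rz":-0.14,"fingers":1},{"dx":0,"dy":0,"dz":-0.003,"rx":0,"ry":0,"rz":-0.21,"fingers":1},{"dx":0,"dy":0,"dz":-0.004,"rx":0,"ry":0,"rz":-0.28,"fingers":1},{"dx":0,"dy":0,"dz":-0.005,"rx":0,"ry":0,"rz":-0.36,"fingers":1}]' 60
python3 - <<'E'
from h import *
s,_,_=state(); print(s["wrist_torque"])
rows([(.5365,-.154,.34,2.5)])
b=robot.snapshot("side")
cv2.imwrite("pics/c11.png",cv2.resize(b[230:350,290:410],(600,600)))
E
```

```text
t: 12.32
ee_pos: [0.5364, -0.1543, 0.3303]
orientation: [[0.19, 0.982, -0.001], [0.982, -0.19, -0.001], [-0.001, -0.001, -1.0]]
wrist_force: [-2.9, 3.7, -3.3]
finger_gap: 0.516
t: 12.73
ee_pos: [0.5361, -0.1541, 0.3318]
orientation: [[-0.37, 0.929, -0.003], [0.929, 0.37, 0.001], [0.002, -0.003, -1.0]]
wrist_force: [-4.0, 2.5, -3.4]
finger_gap: 0.518
t: 13.15
ee_pos: [0.5358, -0.1541, 0.3338]
orientation: [[-0.814, 0.581, -0.005], [0.581, 0.814, 0.001], [0.004, -0.002, -1.0]]
wrist_force: [-4.5, 0.7, -0.8]
finger_gap: 0.516
t13.15 tcp [ 0.5358 -0.1541  0.3338] psi 2.521 tilt [-0.0047  0.0011] q [-0.49  0.45  1.39 -0.    1.3  -1.44] F [-4.5  0.7 -0.8] gap 0.516
[ 0.2246415   0.97384155 -0.16457016]
t13.15 tcp [ 0.5358 -0.1541  0.3338] psi 2.521 tilt [-0.0047  0.0011] q [-0.49  0.45  1.39 -0.    1.3  -1.44] F [-4.5  0.7 -0.8] gap 0.516
d [-0.001, 0.001, -0.016] r [-0.001, -0.003, 0.013]
```

View pics/c11.png

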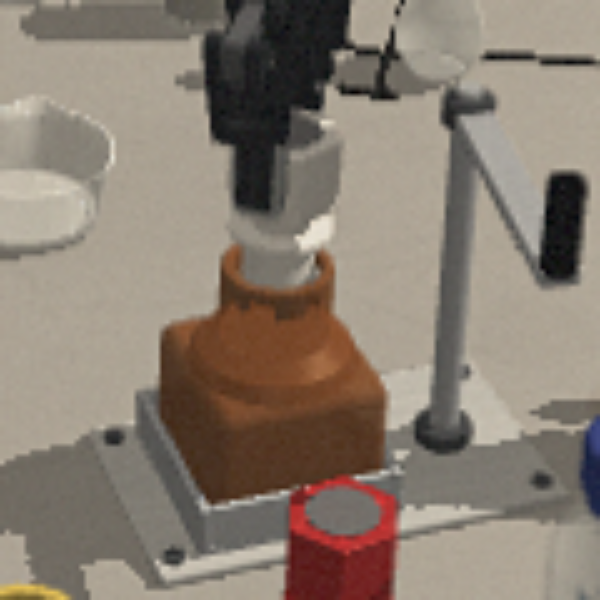

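Run:
```python
import cv2,numpy as np
a=cv2.imread("pics/c8.png");b=cv2.imread("pics/c10.png");c=cv2.imread("pics/c11.png")
cv2.imwrite("pics/cmp.png",np.hstack([cv2.resize(i[220:560,140:400],(266,348)) for i in(a,b,c)]))
for i in (a,b,c):
    h=cv2.cvtColor(i,cv2.COLOR_BGR2HSV); m=(((h[...,0]<14)&(h[...,1]>130))*255).astype(np.uint8); m[470:,285:]=0
    n,l,st,ce=cv2.connectedComponentsWithStats(m); k=1+np.argmax(st[1:,4]); print(st[k],ce[k])
    for y in (270,300,350,400,450,480): 
        x=np.where(l[y]==k)[0]; print(y,x.min() if len(x) else None,x.max() if len(x) else None,end="; ")
    print()
```

```text
[  162   262   216   241 33716] [267.71372642 389.58417369]
270 221 328; 300 217 327; 350 164 352; 400 162 377; 450 182 374; 480 200 284; 
[  159   256   224   247 34715] [269.48650439 389.6586778 ]
270 220 328; 300 223 327; 350 162 354; 400 160 380; 450 182 378; 480 198 284; 
[  162   247   221   256 35398] [270.32148709 388.41900672]
270 222 332; 300 225 328; 350 162 355; 400 162 382; 450 182 379; 480 199 284;
```

View pics/cmp.png

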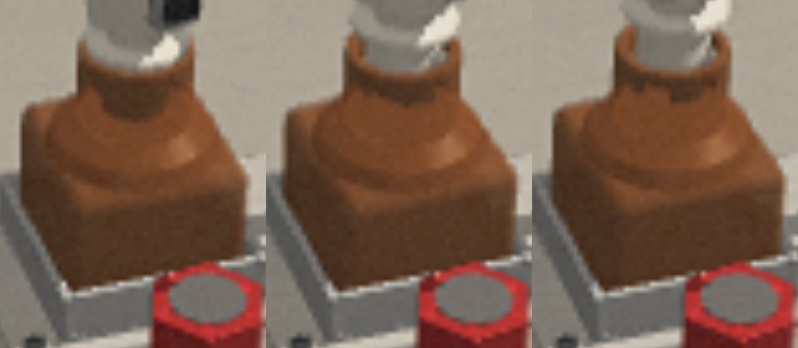

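The bottle stays seated, with at most ~1 mm of shift inside its play. The plug is up ~17.5 mm. Two more turning strokes.

```bash
python3 -m inch '[{"dx":0,"dy":0,"dz":-0.0005,"rx":0,"ry":-0.002,"rz":-0.07,"fingers":1},{"dx":-0.001,"dy":0,"dz":-0.0015,"rx":0,"ry":-0.002,"rz":-0.14,"fingers":1},{"dx":-0.001,"dy":0.001,"dz":-0.003,"rx":0,"ry":-0.002,"rz":-0.21,"fingers":1},{"dx":-0.001,"dy":0.001,"dz":-0.004,"rx":0,"ry":-0.002,"rz":-0.28,"fingers":1},{"dx":-0.001,"dy":0.001,"dz":-0.005,"rx":0,"ry":-0.002,"rz":-0.36,"fingers":1}]' 60;python3 -m inch '[{"dx":0,"dy":0,"dz":-0.0005,"rx":0,"ry":0,"rz":-0.07,"fingers":1},{"dx":0,"dy":0,"dz":-0.0015,"rx":0,"ry":0,"rz":-0.14,"fingers":1},{"dx":0,"dy":0,"dz":-0.003,"rx":0,"ry":0,"rz":-0.21,"fingers":1},{"dx":0,"dy":0,"dz":-0.004,"rx":0,"ry":0,"rz":-0.28,"fingers":1},{"dx":0,"dy":0,"dz":-0.006,"rx":0,"ry":0,"rz":-0.33,"fingers":1}]' 60
python3 - <<'E'
from h import *
s,_,_=state(); print(s["wrist_torque"])
b=robot.snapshot("side")
cv2.imwrite("pics/c12.png",cv2.resize(b[230:350,290:410],(600,600)))
E
```

```text
t: 13.62
ee_pos: [0.5362, -0.1542, 0.3359]
orientation: [[-0.999, 0.044, -0.002], [0.044, 0.999, -0.001], [0.002, -0.001, -1.0]]
wrist_force: [-4.0, -1.5, -0.2]
finger_gap: 0.517
t: 14.03
ee_pos: [0.5362, -0.1546, 0.3383]
orientation: [[-0.888, -0.459, -0.003], [-0.459, 0.888, -0.002], [0.003, -0.001, -1.0]]
wrist_force: [-2.3, -1.4, -1.0]
finger_gap: 0.516
t14.03 tcp [ 0.5362 -0.1546  0.3383] psi -2.664 tilt [-0.0027 -0.0021] q [-0.49  0.45  1.38 -0.    1.31 -2.54] F [-2.3 -1.4 -1. ] gap 0.516
[-0.34347186  0.74592297 -0.04080487]
```

View pics/c12.png

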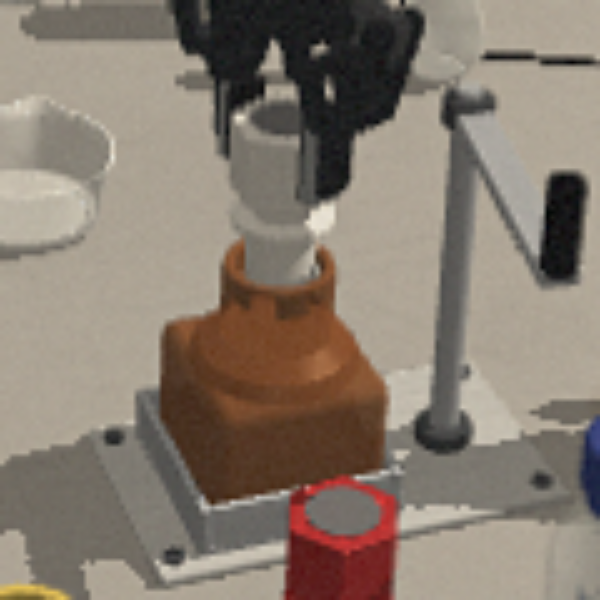

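Torque has dropped to ~0 and the plug is 22 mm up with the bottle down. Reverse the turn while rising slowly.

```bash
python3 -m inch '[{"dx":0,"dy":0,"dz":-0.001,"rx":0,"ry":0,"rz":0.07,"fingers":1},{"dx":0,"dy":0,"dz":-0.003,"rx":0,"ry":0,"rz":0.14,"fingers":1},{"dx":0,"dy":0,"dz":-0.006,"rx":0,"ry":0,"rz":0.21,"fingers":1},{"dx":0,"dy":0,"dz":-0.01,"rx":0,"ry":0,"rz":0.28,"fingers":1},{"dx":0,"dy":0,"dz":-0.014,"rx":0,"ry":0,"rz":0.35,"fingers":1}]' 60;python3 -m inch '[{"dx":0,"dy":0,"dz":-0.004,"rx":0,"ry":0,"rz":0.07,"fingers":1},{"dx":0,"dy":0,"dz":-0.01,"rx":0,"ry":0,"rz":0.14,"fingers":1},{"dx":0,"dy":0,"dz":-0.017,"rx":0,"ry":0,"rz":0.21,"fingers":1},{"dx":0,"dy":0,"dz":-0.024,"rx":0,"ry":0,"rz":0.28,"fingers":1},{"dx":0,"dy":0,"dz":-0.03,"rx":0,"ry":0,"rz":0.35,"fingers":1}]' 60
python3 - <<'E'
from h import *
s,_,_=state(); print(s["wrist_torque"])
rows([(.5365,-.154,.41,1.8)])
b=robot.snapshot("side")
cv2.imwrite("pics/c13.png",cv2.resize(b[230:350,290:410],(600,600)))
E
```

```text
t: 14.5
ee_pos: [0.5364, -0.1547, 0.3444]
orientation: [[-0.997, 0.079, -0.001], [0.079, 0.997, -0.003], [0.001, -0.003, -1.0]]
wrist_force: [0.4, 0.4, -0.9]
finger_gap: 0.512
t: 14.92
ee_pos: [0.5368, -0.1549, 0.3569]
orientation: [[-0.803, 0.595, 0.002], [0.595, 0.803, -0.003], [-0.003, -0.002, -1.0]]
wrist_force: [-0.3, -0.7, -0.7]
finger_gap: 0.512
t14.92 tcp [ 0.5368 -0.1549  0.3569] psi 2.504 tilt [ 0.0016 -0.0035] q [-0.49  0.43  1.36 -0.    1.35 -1.42] F [-0.3 -0.7 -0.7] gap 0.512
[ 0.01088804 -0.02838549  0.02932507]
t14.92 tcp [ 0.5368 -0.1549  0.3569] psi 2.504 tilt [ 0.0016 -0.0035] q [-0.49  0.43  1.36 -0.    1.35 -1.42] F [-0.3 -0.7 -0.7] gap 0.512
d [0.001, 0.001, -0.133] r [-0.0, 0.002, 0.448]
```

View pics/c13.png

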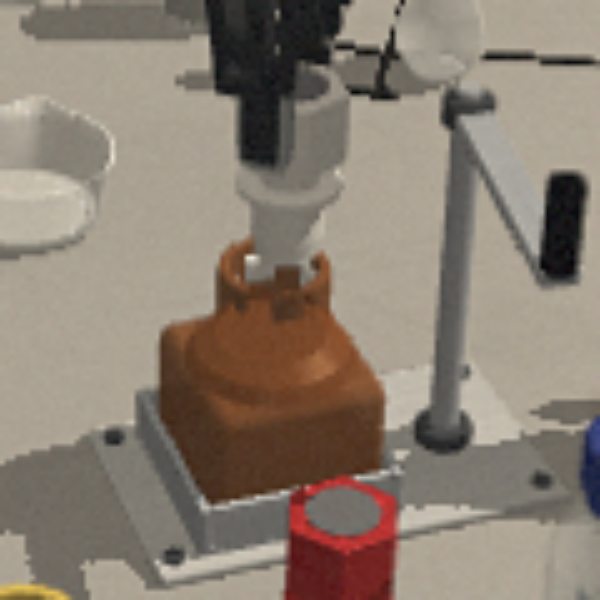

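Fully free: the plug foot (285,250) is above the rim, the white liner pads are visible, and the bottle is seated. Lift and carry to the dish.

```bash
python3 -m inch '[{"dx":0,"dy":0,"dz":-0.03,"rx":0,"ry":0,"rz":0,"fingers":1},{"dx":0,"dy":0,"dz":-0.06,"rx":0,"ry":0,"rz":0,"fingers":1},{"dx":0,"dy":0,"dz":-0.09,"rx":0,"ry":0.002,"rz":0,"fingers":1},{"dx":0,"dy":0,"dz":-0.115,"rx":0,"ry":0.002,"rz":0,"fingers":1},{"dx":0,"dy":0,"dz":-0.13,"rx":0,"ry":0.002,"rz":0,"fingers":1}]' 60
python3 - <<'E'
from h import *
rows([(.5,0,.40,2.5),(.4735,.104,.38,2.5)])
E
```

```text
t: 15.38
ee_pos: [0.5369, -0.1548, 0.4107]
orientation: [[-0.8, 0.601, 0.003], [0.601, 0.8, -0.003], [-0.004, -0.001, -1.0]]
wrist_force: [-0.7, 0.4, -0.4]
finger_gap: 0.513
t15.38 tcp [ 0.5369 -0.1548  0.4107] psi 2.497 tilt [ 0.0026 -0.0032] q [-0.49  0.39  1.26 -0.    1.48 -1.42] F [-0.7  0.4 -0.4] gap 0.513
d [0.306, 0.254, 0.025] r [-0.001, 0.003, -0.002]
d [0.516, 0.422, 0.074] r [-0.001, 0.003, -0.002]
```

```bash
python3 -m inch '[{"dx":0.04,"dy":0.03,"dz":0,"rx":0,"ry":0.003,"rz":0,"fingers":1},{"dx":0.1,"dy":0.08,"dz":0,"rx":0,"ry":0.003,"rz":0,"fingers":1},{"dx":0.17,"dy":0.14,"dz":0,"rx":0,"ry":0.003,"rz":0,"fingers":1},{"dx":0.24,"dy":0.2,"dz":0,"rx":0,"ry":0.003,"rz":0,"fingers":1},{"dx":0.31,"dy":0.255,"dz":0,"rx":0,"ry":0.003,"rz":0,"fingers":1}]' 60; python3 -m inch '[{"dx":0.06,"dy":0.05,"dz":0,"rx":0,"ry":0,"rz":0,"fingers":1},{"dx":0.11,"dy":0.09,"dz":0,"rx":0,"ry":0,"rz":0,"fingers":1},{"dx":0.16,"dy":0.13,"dz":0,"rx":0,"ry":0,"rz":0,"fingers":1},{"dx":0.2,"dy":0.16,"dz":0,"rx":0,"ry":0,"rz":0,"fingers":1},{"dx":0.21,"dy":0.167,"dz":0,"rx":0,"ry":0,"rz":0,"fingers":1}]' 60
python3 - <<'E'
from h import *
rows([(.4735,.104,.30,2.5)])
E
```

```text
t: 15.8
ee_pos: [0.4986, 0.0027, 0.4101]
orientation: [[-0.799, 0.601, -0.0], [0.601, 0.799, -0.0], [-0.0, -0.0, -1.0]]
wrist_force: [1.3, 0.3, -0.7]
finger_gap: 0.514
t: 16.22
ee_pos: [0.4708, 0.1088, 0.4101]
orientation: [[-0.801, 0.599, 0.001], [0.599, 0.801, 0.001], [-0.0, 0.001, -1.0]]
wrist_force: [-0.3, -0.1, -0.5]
finger_gap: 0.52
t16.22 tcp [0.4708 0.1088 0.4101] psi 2.499 tilt [0.0005 0.0005] q [-0.02  0.26  1.46  0.    1.42 -0.95] F [-0.3 -0.1 -0.5] gap 0.520
d [-0.013, -0.006, 0.275] r [0.0, 0.0, -0.001]
```

```bash
python3 -m inch '[{"dx":-0.006,"dy":-0.003,"dz":0.07,"rx":0,"ry":0,"rz":0,"fingers":1},{"dx":-0.013,"dy":-0.006,"dz":0.15,"rx":0,"ry":0,"rz":0,"fingers":1},{"dx":-0.013,"dy":-0.006,"dz":0.22,"rx":0,"ry":0,"rz":0,"fingers":1},{"dx":-0.013,"dy":-0.006,"dz":0.28,"rx":0,"ry":0,"rz":0,"fingers":1},{"dx":-0.013,"dy":-0.006,"dz":0.3,"rx":0,"ry":0,"rz":0,"fingers":1}]' 60
python3 - <<'E'
from h import *
rows([(.4735,.104,.233,2.5)])
b=robot.snapshot("side"); a=robot.snapshot("top")
cv2.imwrite("pics/c14.png",np.hstack([cv2.resize(b[190:290,240:340],(500,500)),cv2.resize(a[240:290,250:310],None,fx=5,fy=5)[:250] if 0 else cv2.resize(a[215:315,230:330],(300,500))[:, :]]))
cv2.imwrite("pics/side14.png",b)
E
```

```text
t: 16.63
ee_pos: [0.4733, 0.1033, 0.2872]
orientation: [[-0.8, 0.6, -0.004], [0.6, 0.8, 0.001], [0.004, -0.002, -1.0]]
wrist_force: [0.2, -0.1, -1.0]
finger_gap: 0.521
t16.63 tcp [0.4733 0.1033 0.2872] psi 2.498 tilt [-0.0042  0.0005] q [-0.03  0.4   1.66  0.    1.09 -0.96] F [ 0.2 -0.1 -1. ] gap 0.521
d [0.0, 0.002, 0.135] r [-0.001, -0.002, -0.001]
```

View pics/c14.png

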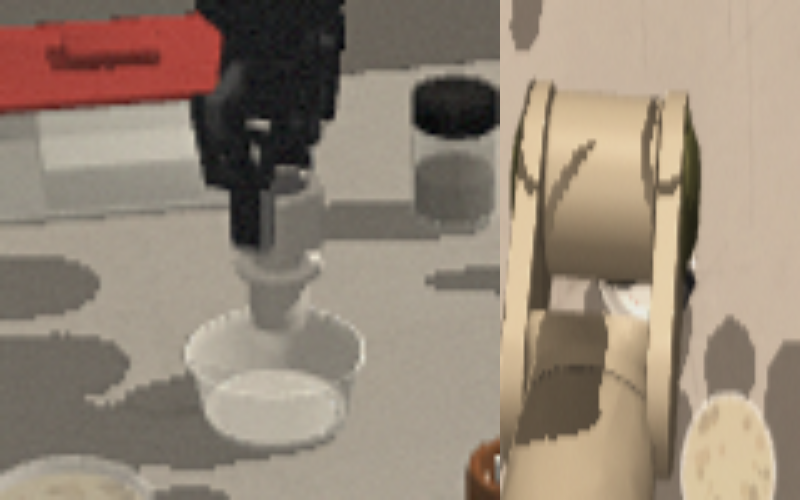

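The stopper hangs upright over the dish: foot at crop (278,325), dish floor centre at (275,405). Checking with the projection.

Run:
```python
from h import *
b=cv2.imread("pics/side14.png")
s,R,psi=state(); p=s["ee_pos"]
f=8; x,y=270,210; c=cv2.resize(b[y:y+75,x:x+60],None,fx=f,fy=f,interpolation=cv2.INTER_CUBIC)
def mark(P,col): 
    q=(proj("side",P)-[x,y]+.5)*f-.5
    for u in q: cv2.circle(c,tuple(np.round(u).astype(int).tolist()),2,col,-1)
t=np.linspace(0,2*np.pi,40)
def circ(cx,cy,z,r): return np.c_[cx+r*np.cos(t),cy+r*np.sin(t),0*t+z]
mark(circ(p[0],p[1],p[2]-.226,.0145),(0,255,0)); mark(circ(p[0],p[1],p[2]-.226+.032,.0235),(0,255,0))
mark(circ(.4735,.104,.043,.0495),(0,0,255)); mark(circ(.4735,.104,.005,.0275),(0,0,255))
cv2.imwrite("pics/c15.png",c)
```

```text
t16.73 tcp [0.4739 0.1034 0.2893] psi 2.498 tilt [-0.0017  0.0005] q [-0.03  0.39  1.65  0.    1.1  -0.96] F [-0.3 -0.1  1. ] gap 0.520
```

View pics/c15.png

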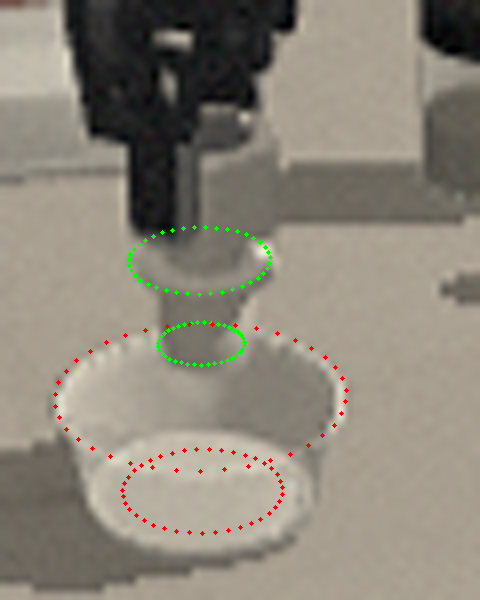

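The prediction matches the picture within ~1.5 mm and it is centred. Descend.

```bash
python3 -m inch '[{"dx":0,"dy":0,"dz":0.03,"rx":0,"ry":0,"rz":0,"fingers":1},{"dx":0,"dy":0.001,"dz":0.06,"rx":0,"ry":-0.001,"rz":0,"fingers":1},{"dx":0,"dy":0.001,"dz":0.09,"rx":0,"ry":-0.001,"rz":0,"fingers":1},{"dx":0,"dy":0.001,"dz":0.11,"rx":0,"ry":-0.001,"rz":0,"fingers":1},{"dx":0,"dy":0.001,"dz":0.12,"rx":0,"ry":-0.001,"rz":0,"fingers":1}]' 60; python3 -m inch '[{"dx":0,"dy":0,"dz":0,"rx":0,"ry":0,"rz":0,"fingers":1},{"dx":0,"dy":0,"dz":0.002,"rx":0,"ry":0,"rz":0,"fingers":1},{"dx":0,"dy":0,"dz":0.004,"rx":0,"ry":0,"rz":0,"fingers":1},{"dx":0,"dy":0,"dz":0.006,"rx":0,"ry":0,"rz":0,"fingers":1},{"dx":0,"dy":0,"dz":0.006,"rx":0,"ry":0,"rz":0,"fingers":1}]' 60
python3 - <<'E'
from h import *
rows([(.4735,.104,.231,2.5)])
E
```

```text
t: 17.15
ee_pos: [0.4744, 0.1036, 0.2417]
orientation: [[-0.8, 0.6, 0.001], [0.6, 0.8, -0.001], [-0.001, 0.0, -1.0]]
wrist_force: [-1.2, -0.0, -0.6]
finger_gap: 0.519
t: 17.57
ee_pos: [0.4745, 0.1036, 0.2395]
orientation: [[-0.8, 0.6, 0.001], [0.6, 0.8, -0.0], [-0.001, 0.0, -1.0]]
wrist_force: [0.8, 0.2, -1.2]
finger_gap: 0.515
t17.57 tcp [0.4745 0.1036 0.2395] psi 2.498 tilt [ 0.0013 -0.0005] q [-0.03  0.47  1.71 -0.    0.96 -0.96] F [ 0.8  0.2 -1.2] gap 0.515
d [0.003, -0.001, 0.021] r [0.0, 0.001, -0.001]
```

Now touch down in small steps, watching the force.

```bash
python3 -m inch '[{"dx":0.001,"dy":0,"dz":0.003,"rx":0,"ry":0,"rz":0,"fingers":1},{"dx":0.002,"dy":0,"dz":0.006,"rx":0,"ry":0,"rz":0,"fingers":1},{"dx":0.002,"dy":0,"dz":0.009,"rx":0,"ry":0,"rz":0,"fingers":1},{"dx":0.002,"dy":0,"dz":0.012,"rx":0,"ry":0,"rz":0,"fingers":1},{"dx":0.002,"dy":0,"dz":0.012,"rx":0,"ry":0,"rz":0,"fingers":1}]' 60; python3 -m inch '[{"dx":0,"dy":0,"dz":0.002,"rx":0,"ry":0,"rz":0,"fingers":1},{"dx":0,"dy":0,"dz":0.004,"rx":0,"ry":0,"rz":0,"fingers":1},{"dx":0,"dy":0,"dz":0.006,"rx":0,"ry":0,"rz":0,"fingers":1},{"dx":0,"dy":0,"dz":0.007,"rx":0,"ry":0,"rz":0,"fingers":1},{"dx":0,"dy":0,"dz":0.007,"rx":0,"ry":0,"rz":0,"fingers":1}]' 60
python3 - <<'E'
from h import *
rows([(.4735,.104,.231,2.5)])
b=robot.snapshot("side")
cv2.imwrite("pics/c16.png",cv2.resize(b[210:290,260:340],(560,560)))
E
```

```text
t: 17.98
ee_pos: [0.4738, 0.1041, 0.2345]
orientation: [[-0.8, 0.6, 0.001], [0.6, 0.8, -0.0], [-0.001, 0.0, -1.0]]
wrist_force: [0.1, -0.2, -0.8]
finger_gap: 0.516
t: 18.4
ee_pos: [0.4738, 0.1041, 0.2316]
orientation: [[-0.8, 0.6, 0.001], [0.6, 0.8, -0.0], [-0.001, 0.0, -1.0]]
wrist_force: [0.2, -0.1, 0.0]
finger_gap: 0.515
t18.40 tcp [0.4738 0.1041 0.2316] psi 2.498 tilt [ 0.0007 -0.0005] q [-0.03  0.48  1.72 -0.    0.94 -0.96] F [ 0.2 -0.1  0. ] gap 0.515
d [0.0, -0.001, 0.001] r [0.0, 0.001, -0.001]
```

View pics/c16.png

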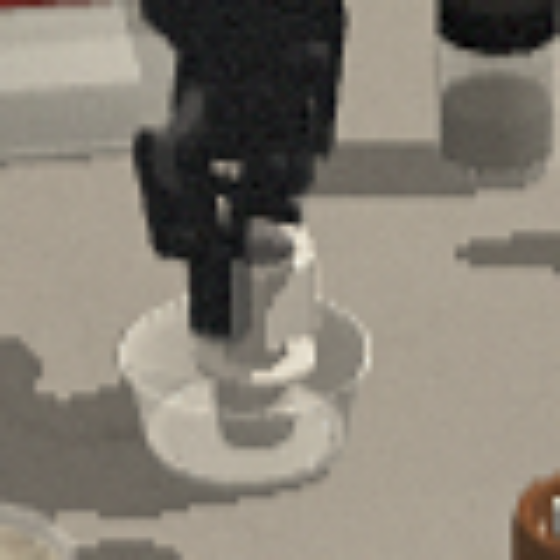

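The plug foot at (255,435) is on or just above the dish floor, and the force is up ~0.8 N, the stopper's own weight. One small nudge down.

```bash
python3 -m inch '[{"dx":0,"dy":0,"dz":0.001,"rx":0,"ry":0,"rz":0,"fingers":1},{"dx":0,"dy":0,"dz":0.002,"rx":0,"ry":0,"rz":0,"fingers":1},{"dx":0,"dy":0,"dz":0.003,"rx":0,"ry":0,"rz":0,"fingers":1},{"dx":0,"dy":0,"dz":0.003,"rx":0,"ry":0,"rz":0,"fingers":1},{"dx":0,"dy":0,"dz":0.003,"rx":0,"ry":0,"rz":0,"fingers":1}]' 60
```

```text
t: 18.87
ee_pos: [0.4738, 0.1041, 0.2307]
orientation: [[-0.8, 0.6, 0.001], [0.6, 0.8, -0.001], [-0.001, 0.0, -1.0]]
wrist_force: [-0.8, -1.1, 4.9]
finger_gap: 0.515
```

Contact at 5 N. Ease the grip and open gradually.

```bash
python3 -m inch '[{"dx":0,"dy":0,"dz":0,"rx":0,"ry":0,"rz":0,"fingers":1},{"dx":0,"dy":0,"dz":-0.001,"rx":0,"ry":0,"rz":0,"fingers":1},{"dx":0,"dy":0,"dz":-0.001,"rx":0,"ry":0,"rz":0,"fingers":-0.08},{"dx":0,"dy":0,"dz":-0.001,"rx":0,"ry":0,"rz":0,"fingers":-0.16},{"dx":0,"dy":0,"dz":-0.001,"rx":0,"ry":0,"rz":0,"fingers":-0.24}]' 20; python3 -m inch '[{"dx":0,"dy":0,"dz":0,"rx":0,"ry":0,"rz":0,"fingers":-0.3},{"dx":0,"dy":0,"dz":0,"rx":0,"ry":0,"rz":0,"fingers":-0.4},{"dx":0,"dy":0,"dz":0,"rx":0,"ry":0,"rz":0,"fingers":-0.5},{"dx":0,"dy":0,"dz":0,"rx":0,"ry":0,"rz":0,"fingers":-0.6},{"dx":0,"dy":0,"dz":0,"rx":0,"ry":0,"rz":0,"fingers":-0.6}]' 20
python3 - <<'E'
from h import *
state()
b=robot.snapshot("side")
cv2.imwrite("pics/c17.png",cv2.resize(b[210:290,260:340],(560,560)))
E
```

```text
t: 19.28
ee_pos: [0.4738, 0.1041, 0.231]
orientation: [[-0.8, 0.6, 0.001], [0.6, 0.8, -0.001], [-0.001, 0.0, -1.0]]
wrist_force: [-0.6, 0.7, 0.8]
finger_gap: 0.616
t: 19.7
ee_pos: [0.4738, 0.104, 0.231]
orientation: [[-0.8, 0.6, 0.001], [0.6, 0.8, -0.001], [-0.001, 0.0, -1.0]]
wrist_force: [1.1, -0.1, 0.3]
finger_gap: 0.798
t19.70 tcp [0.4738 0.104  0.231 ] psi 2.498 tilt [ 0.0011 -0.0006] q [-0.03  0.48  1.72 -0.    0.94 -0.96] F [ 1.1 -0.1  0.3] gap 0.798
```

View pics/c17.png

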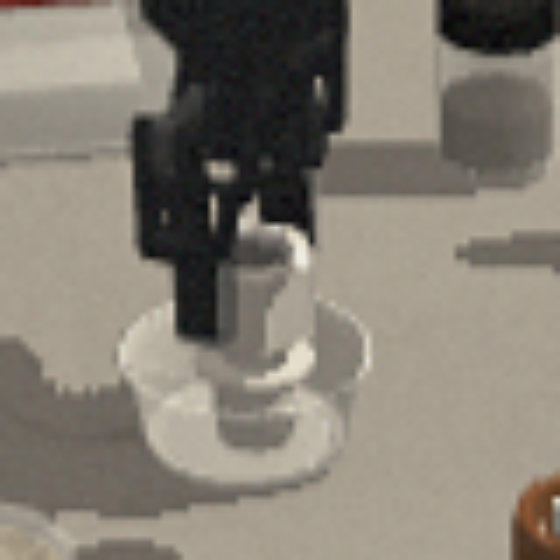

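The stopper stands upright, clear of the pads. Rise straight up.

```bash
python3 -m inch '[{"dx":0,"dy":0,"dz":-0.01,"rx":0,"ry":0,"rz":0,"fingers":-0.8},{"dx":0,"dy":0,"dz":-0.04,"rx":0,"ry":0,"rz":0,"fingers":-1},{"dx":0,"dy":0,"dz":-0.09,"rx":0,"ry":0,"rz":0,"fingers":-1},{"dx":0,"dy":0,"dz":-0.16,"rx":0,"ry":0,"rz":0,"fingers":-1},{"dx":0,"dy":0,"dz":-0.24,"rx":0,"ry":0,"rz":0,"fingers":-1}]' 20; python3 -m inch '[{"dx":0,"dy":0.05,"dz":-0.08,"rx":0,"ry":0,"rz":0,"fingers":-1},{"dx":0,"dy":0.1,"dz":-0.16,"rx":0,"ry":0,"rz":0,"fingers":-1},{"dx":0,"dy":0.16,"dz":-0.24,"rx":0,"ry":0,"rz":0,"fingers":-1},{"dx":0,"dy":0.22,"dz":-0.24,"rx":0,"ry":0,"rz":0,"fingers":-1},{"dx":0,"dy":0.28,"dz":-0.24,"rx":0,"ry":0,"rz":0,"fingers":-1}]' 20
python3 - <<'E'
from h import *
rows([(.3,.42,.42,2.5)])
E
```

```text
t: 20.17
ee_pos: [0.4734, 0.1041, 0.3277]
orientation: [[-0.8, 0.6, -0.001], [0.6, 0.8, -0.001], [0.001, -0.001, -1.0]]
wrist_force: [0.5, 0.0, 0.6]
finger_gap: 1.0
t: 20.58
ee_pos: [0.5408, 0.1947, 0.4261]
orientation: [[-0.8, 0.6, 0.003], [0.6, 0.8, 0.0], [-0.003, 0.002, -1.0]]
wrist_force: [0.0, -0.3, -0.5]
finger_gap: 1.002
t20.58 tcp [0.5408 0.1947 0.4261] psi 2.498 tilt [0.0033 0.0001] q [ 0.14  0.41  1.19 -0.    1.54 -0.79] F [ 0.  -0.3 -0.5] gap 1.002
d [0.82, 0.089, 0.013] r [0.001, 0.002, -0.001]
```

```bash
python3 -m inch '[{"dx":0.08,"dy":0.01,"dz":0,"rx":0,"ry":0,"rz":0,"fingers":-1},{"dx":0.17,"dy":0.02,"dz":0,"rx":0,"ry":0,"rz":0,"fingers":-1},{"dx":0.26,"dy":0.03,"dz":0,"rx":0,"ry":0,"rz":0,"fingers":-1},{"dx":0.35,"dy":0.04,"dz":0,"rx":0,"ry":0,"rz":0,"fingers":-1},{"dx":0.44,"dy":0.05,"dz":0,"rx":0,"ry":0,"rz":0,"fingers":-1}]' 20; python3 -m inch '[{"dx":0.08,"dy":0.01,"dz":0,"rx":0,"ry":0,"rz":0,"fingers":-1},{"dx":0.16,"dy":0.02,"dz":0,"rx":0,"ry":0,"rz":0,"fingers":-1},{"dx":0.24,"dy":0.03,"dz":0,"rx":0,"ry":0,"rz":0,"fingers":-1},{"dx":0.3,"dy":0.03,"dz":0,"rx":0,"ry":0,"rz":0,"fingers":-1},{"dx":0.3,"dy":0.03,"dz":0,"rx":0,"ry":0,"rz":0,"fingers":-1}]' 20
python3 - <<'E'
from h import *
state()
a=robot.snapshot("top"); b=robot.snapshot("side")
cv2.imwrite("pics/topf.png",a);cv2.imwrite("pics/sidef.png",b)
cv2.imwrite("pics/cf.png",np.hstack([cv2.resize(a[190:290,240:400],(800,500)) ])) 
cv2.imwrite("pics/cf2.png",cv2.resize(b[210:350,250:420],None,fx=4,fy=4))
E
```

```text
t: 21.0
ee_pos: [0.4105, 0.3171, 0.426]
orientation: [[-0.8, 0.6, 0.003], [0.6, 0.8, 0.0], [-0.003, 0.002, -1.0]]
wrist_force: [1.0, 1.3, 0.7]
finger_gap: 0.997
t: 21.42
ee_pos: [0.3186, 0.4005, 0.4261]
orientation: [[-0.802, 0.597, 0.003], [0.597, 0.802, 0.001], [-0.002, 0.002, -1.0]]
wrist_force: [-0.8, 0.4, -0.6]
finger_gap: 0.998
t21.42 tcp [0.3186 0.4005 0.4261] psi 2.502 tilt [0.0027 0.0009] q [ 0.67  0.3   1.36 -0.    1.48 -0.26] F [-0.8  0.4 -0.6] gap 0.998
```

View pics/cf.png

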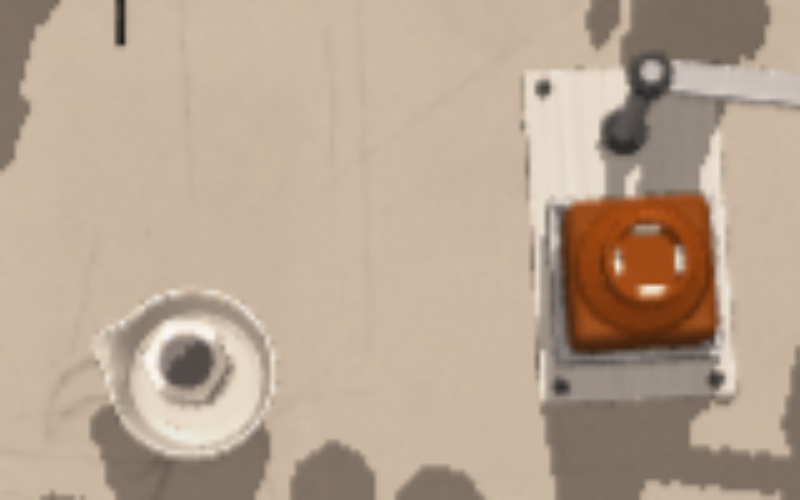

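View pics/cf2.png

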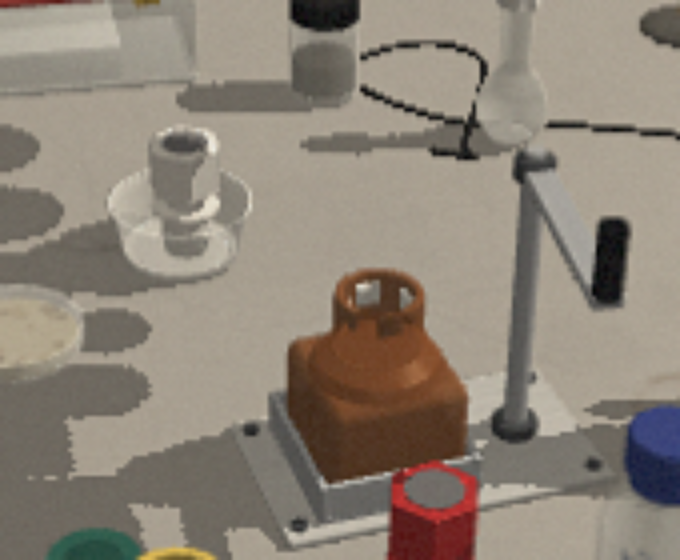

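View pics/sidef.png

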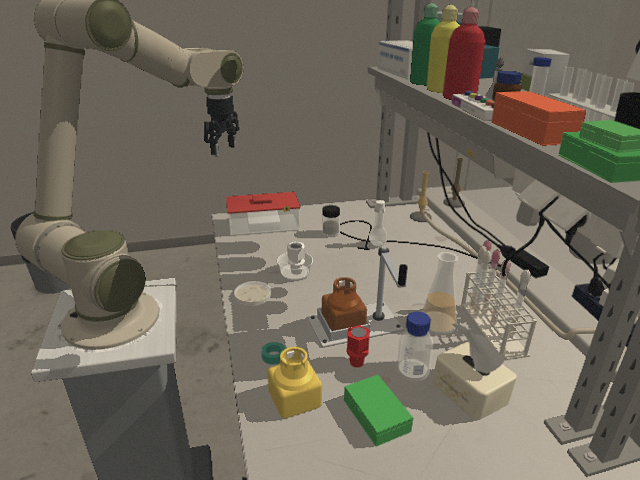

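The stopper stands upright in the dish: its head is at top-crop (187,360), dish centre ≈(190,375) (parallax from its height). The bottle sits in the tray, the keeper is aside, and nothing has tipped. Handing in.

Run:
```python
from h import *
print(atz("top",(240+186.5/5,190+360/5),.085))
robot.job_done()
```

```text
[0.47705979 0.10212798 0.085     ]
the job is handed in; nothing more can be done
```

The stopper is out and standing upright, plug down, in the glass dish. The job was handed in at about 21 s of the 72 s allowed.

- **Keeper arm:** I gripped the knob and swung the arm to about 1.43 rad on the right-hand side, then let go. It stayed there.
- **Stopper:** I twisted it to and fro with about 2 mm of rise per stroke. The highest pull read at the end of a stroke was about 6 N. The torque dropped to nearly zero once it was about 22 mm up, and then it lifted clear.
- **Bottle:** In the pictures it stayed seated in the tray throughout. It shifted by about 1–2 mm at most, roughly its play in the tray, and looked back in place at the end.
- **Placing:** I set the stopper down on the dish floor with about 5 N contact force and released it. The last top view puts it within about 4 mm of the dish centre, which is close to the calibration and pixel accuracy.
- **Final pictures:** The keeper is still aside, nothing has tipped over, and the robot is well clear. No check failed.

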